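# Set up a shaft on V-blocks for checking

## Task

Get the shaft ready for checking on the slab: stand the thicker V-block centred on the blue rectangle next to the gauge stand and the thin V-block on the other rectangle, their vees lined up along the row, and stand the little screw jack on the round mark between them. When all three stand there, lay the shaft level in both vees, centred over the jack, with its square end pointing to the gauge stand. Let go of everything and leave the jar and the blue bin where they are.

Things in the scene. Friction and masses are not known exactly. Their poses are not given: they have to be found in the camera images.
- wide_block: The thicker V-block of dark cast iron, 56 mm wide (y), 60 mm tall, 46 mm long along the vee (x), flat upright sides. A 90-degree vee, 36 mm wide at the top and 18 mm deep, runs along x through its top. Origin at the centre of its underside, z up; half a turn looks alike. About 0.7 kg. Stands upright on the bench at the start.
- thin_block: The thin V-block of dark cast iron, 56 mm wide (y), 60 mm tall, 26 mm long along the vee (x), flat upright sides. A 90-degree vee, 36 mm wide at the top and 18 mm deep, runs along x through its top. Origin at the centre of its underside, z up; half a turn looks alike. About 0.4 kg. Stands upright on the bench at the start.
- jack: small steel screw jack, upright: round body 36 mm in diameter up to 32 mm height, then a thin brass screw, then a round cap 24 mm in diameter; 42 mm tall in all. Origin at the centre of its underside, z up. About 0.15 kg. Once all is set up, the shaft's underside runs 5 mm above its cap.
- shaft: aluminium-coloured shaft, 230 mm long along x: round, 24 mm in diameter, from x = -115 to +89 mm, then a dark square end 24 x 24 mm to x = +115, flush below with the round part, so it does not roll. Lies flat on the bench. Origin on its axis, midway along its length, 12 mm above its underside; x points to the square end, z up. 0.35 kg. Lying in both vees its origin is 59 mm above the slab.
- pad_a: flat blue painted rectangle, 50 (x) by 60 (y) mm, one of two alike in a row of three blue marks on a fixed pale slab (400 x 90 mm, top 10 mm above the bench). Origin at its centre on the slab's top, 55 mm from the middle mark's; x runs along the row, z up. Place for a V-block, its vee along the row.
- pad_b: flat blue painted rectangle, 50 (x) by 60 (y) mm, one of two alike in a row of three blue marks on a fixed pale slab (400 x 90 mm, top 10 mm above the bench). Origin at its centre on the slab's top, 55 mm from the middle mark's; x runs along the row, z up. Place for a V-block, its vee along the row.
- pad_mid: flat blue painted disc, 42 mm in diameter, midway between the two blue rectangles on the slab; the marked place for the jack. Origin at its centre on the slab's top, 10 mm above the bench; x runs along the row, z up.
- stand: fixed gauge stand at one end of the row, which end differs from start to start: black base block 50 x 50 x 34 mm, an upright steel post with a round white-faced dial, 160 mm tall in all. Origin at the centre of its underside on the slab, 165 mm from the middle mark and 110 mm from the nearer rectangle.
- jar: bystander: small amber glass jar with a steel lid, 42 mm in diameter, 60 mm tall, standing on the slab at the end of the row away from the gauge stand. Origin at the centre of its underside. Leave it alone.
- bin: bystander: open blue parts bin, 90 x 110 mm and 55 mm tall, with nuts in it, on the bench. Origin at the centre of its underside. Leave it alone.

How it is judged (in metres and radians):
On the way, in this order (a step that is already met when the one before it is completed fails the run):
1. both V-blocks and the jack stand on their marks while the shaft is still away from the row (((horizontal distance between pad_a and stand below 0.15 m and horizontal distance between wide_block and pad_a below 0.012 m and horizontal distance between thin_block and pad_b below 0.012 m) or (horizontal distance between pad_b and stand below 0.15 m and horizontal distance between wide_block and pad_b below 0.012 m and horizontal distance between thin_block and pad_a below 0.012 m)) and horizontal distance between jack and pad_mid below 0.012 m and angle between each of wide_block, thin_block, jack's own z axis and vertical below 0.08 rad and height (world z) of each of wide_block, thin_block, jack below 0.015 m and angle between the x axis of each of wide_block, thin_block and the x axis of pad_mid, either way round below 0.17 rad and linear speed of each of wide_block, thin_block, jack below 0.02 m/s and horizontal distance between shaft and pad_mid above 0.08 m), for 0.2 s.
2. the shaft lies level in both vees, centred, square end towards the gauge stand (z of shaft in the frame of pad_mid between 0.0555 and 0.0635 m and angle between shaft's own x axis and vertical between 1.52 and 1.62 rad and horizontal distance between shaft and pad_mid below 0.016 m and x of stand in the frame of shaft above 0.1 m), for 0.2 s.
At the end, for the whole second after the job is handed in: V-blocks upright within 12 mm of their rectangles' centres (thick one by the stand), vees within 0.17 rad of the row; jack upright within 12 mm of the disc; shaft axis 55.5 to 63.5 mm above the slab, level within 0.05 rad, centred within 16 mm, square end to the stand; all released, at rest (all of step 2 and ((horizontal distance between pad_a and stand below 0.15 m and horizontal distance between wide_block and pad_a below 0.012 m and horizontal distance between thin_block and pad_b below 0.012 m) or (horizontal distance between pad_b and stand below 0.15 m and horizontal distance between wide_block and pad_b below 0.012 m and horizontal distance between thin_block and pad_a below 0.012 m)) and horizontal distance between jack and pad_mid below 0.012 m and angle between each of wide_block, thin_block, jack's own z axis and vertical below 0.08 rad and height (world z) of each of wide_block, thin_block, jack below 0.015 m and angle between the x axis of each of wide_block, thin_block and the x axis of pad_mid, either way round below 0.17 rad and linear speed of each of wide_block, thin_block, jack, shaft below 0.02 m/s); the robot touches nothing.
It fails at once if the jar is pushed more than 30 mm or tipped over (distance of jar from where it was at the start of the episode above 0.03 m or angle between jar's own z axis and vertical above 0.5 rad).
It fails at once if the blue bin is pushed more than 30 mm (distance of bin from where it was at the start of the episode above 0.03 m).
It also fails if it takes over 120 s, if anything falls off the work surface, if the arm or the gripper's body presses on something with over 40 N, if the wrist force passes 120 N, or if a joint passes its speed limit or range.

## Robot

A 7-joint arm with a two-finger parallel gripper is mounted at the origin on the work surface. World frame = base frame: x ahead of the robot, y to its left, z up, the work surface at z = 0. Lengths are in mm, angles in rad, forces in N, time in s.
With the tool pointing down it reaches from about 425 to 950 mm from the base axis. Payload 4.7 kg.
Tool frame: the origin (TCP) lies at the very end of the fingers, on their centre line; the grasp point (between the pads) lies 19 mm behind it; z points along the fingers, y is the direction in which the jaws open and shut (so a half turn about z gives the same grasp; the last joint's range is limited). The gripper opens to 85 mm and grips with 20 to 120 N. Pads are 22 mm wide; open, the fingers measure 114 mm over their backs; the gripper's body (76 mm by 85 mm) begins 54 mm behind the grasp point. The pads swing forward as they close: fully open they stand 13 mm farther back than shut.
Start: joints at [-0.029, 0.469, -0.049, 1.532, 0.024, 1.141, -0.082], TCP at [675.017, 0.046, 231.335] pointing down, gripper open.
Joint ranges: [-2.59, 2.59], [-0.33, 1.99], [-1.39, 1.29], [0.1, 2.45], [-1.04, 4.18], [0.21, 1.99], [-2.66, 2.66]. Speed limits (rad/s): [2.57, 2.57, 3.14, 3.14, 3.14, 3.14, 3.14].

## Interface

Orientations are given as a 3x3 rotation matrix whose columns are the frame's x, y, z axes.
In Python, from workcell import manip gives the robot as it stands.
- The arm moves only by the shell command python3 -m inch 'ROWS'. ROWS is JSON, a list of rows, each a list of 3 entries, a list of its own where there are three numbers: the opening, from 0 (shut) to 1 (fully open), then the shift along the tool's x, y, z in mm, then the turn about the tool's z in degrees. A call has 1 to 8 rows; each row is the pose to reach, as a shift and turn from the pose measured when the call began, along the tool's axes at that moment; what a row does not reach only later rows make up. A row lasts 1/10 s, in which the tool goes at most 50 mm and 8.59 degrees, less where a joint would pass 70% of its speed; a pose out of reach is approached as far as the arm can. A call with a gripper value outside its range is refused whole. The fingers move at their own pace and stop on an object; the grip force is fixed at half the most. Time passes only in rows, so rows that repeat a pose let the fingers close. It gives the time, the measured TCP pose, the force and the opening at its end, in the units of the state.
- manip.observe(): the state, without advancing time (a new reading comes with each control period).
- manip.read_camera(name): name is "scene" or "side" or "wrist"; returns a dict with "color" (420x560x3 uint8, red, green, blue), "fx", "fy", "cx", "cy" (pixels), "world_from_camera" (4x4, takes a point from camera to world coordinates). Camera axes: x right, y up, looking along -z (the intrinsics and any distortion apply to the point x, -y, -z); pixel columns grow to the right and rows downward; lengths in mm; the calibration is good to about 2 mm. The wrist camera is an equidistant fisheye: a pixel r from the principal point sees the ray r / f radians off the axis. A picture is of the moment at which its call begins. There is no depth.
- manip.hand_in(): hands the job in, once; it reports no verdict.
The state is a dict: "time_s": time; "joint_positions": joint angles; "joint_velocities": joint speeds; "joint_torque": joint torques, N m; "ee_pos": TCP position; "tool_rot": TCP orientation; "wrist_force": force on the tool from outside, world axes, zero at the start; "ft_torque": the same for the moment, N m; "grip_width": finger opening in mm.
Only numpy, scipy, OpenCV 4.12 (cv2) and the standard library are available. Lean on these libraries where they do the work, as an engineer would, in place of code of your own. Each camera call takes 0.05 s, during which the arm holds its last target.

## Working session

There is one attempt and no reset: what is moved stays moved. The work goes in short steps, Python scripts to look and compute and a shell command to move; the robot and the scene stay as the last step left them, time stands still between calls to the robot, and variables do not carry over. Pictures are saved under pics/ and viewed, and the job is handed in when it is done.

```bash
mkdir -p pics; ls; python3 - <<'E'
from workcell import manip
import cv2,numpy as np
for n in ["scene","side","wrist"]:
    c=manip.read_camera(n); cv2.imwrite(f"pics/{n}0.png",c["color"][:,:,::-1]); print(n,c["fx"],c["fy"],c["cx"],c["cy"],np.round(c["world_from_camera"],3).tolist(),[k for k in c])
print(manip.observe())
E
```

```text
pics
scene 424.23632250120465 424.23632250120465 286.79734199858115 210.90630701481123 [[0.477, -0.667, 0.572, 1039.536], [0.879, 0.372, -0.299, -269.272], [-0.013, 0.646, 0.763, 746.671], [0.0, 0.0, 0.0, 1.0]] ['color', 'fx', 'fy', 'cx', 'cy', 'world_from_camera']
side 527.4233111256109 527.4233111256109 277.4726947581384 200.86625362016846 [[-0.799, 0.414, -0.436, 10.862], [-0.601, -0.535, 0.594, 735.711], [0.012, 0.737, 0.676, 853.097], [0.0, 0.0, 0.0, 1.0]] ['color', 'fx', 'fy', 'cx', 'cy', 'world_from_camera']
wrist 325.19226210127806 325.19226210127806 276.0439672711057 211.48646541997996 [[1.0, -0.0, 0.001, 674.624], [-0.0, 0.946, 0.323, 83.226], [-0.001, -0.323, 0.946, 372.75], [0.0, 0.0, 0.0, 1.0]] ['color', 'fx', 'fy', 'cx', 'cy', 'world_from_camera']
{'time_s': 0.15, 'joint_positions': array([-0.02890683,  0.46928921, -0.04861448,  1.53340194,  0.02411614,
        1.14101207, -0.08230574]), 'joint_velocities': array([ 5.66130879e-04, -3.35072064e-03,  6.26821253e-04, -2.93886917e-03,
       -5.63597565e-04, -4.93106947e-04,  3.24690122e-05]), 'joint_torque': array([ 3.33697863e-04, -5.10767841e+01, -4.67274967e-02, -2.37979531e+01,
        1.07760131e-02,  5.44104041e-03, -2.80327527e-05]), 'ee_pos': array([6.74557907e+02, 3.00834038e-02, 2.30487739e+02]), 'tool_rot': array([[-5.05275299e-05,  9.99998838e-01, -1.52347607e-03],
       [ 9.99999997e-01,  5.04459403e-05, -5.35932786e-05],
       [-5.35163631e-05, -1.52347877e-03, -9.99998838e-01]]), 'wrist_force': array([0.59901145, 0.09350853, 0.12744068]), 'ft_torque': array([ 0.02487986, -0.01169696,  0.02115787]), 'grip_width': 85.03066670877651}
```

View pics/scene0.png

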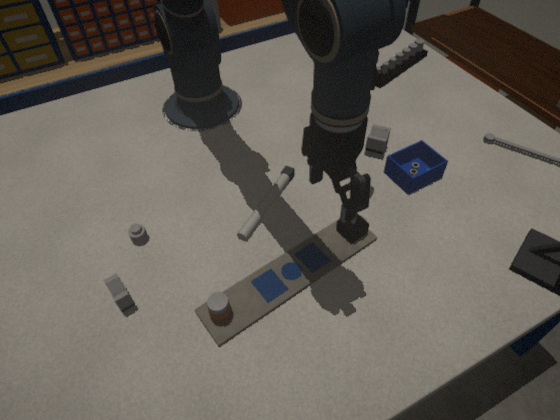

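View pics/side0.png

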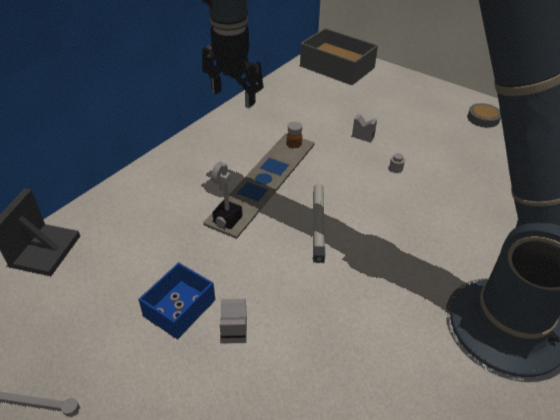

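View pics/wrist0.png

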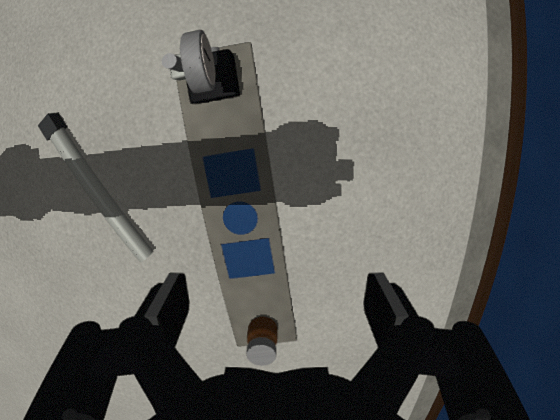

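```bash
cat > h.py <<'E'
from workcell import manip
import cv2,numpy as np
def cam(n,save=None,crop=None,k=1,c=None):
    c=c or manip.read_camera(n); c["n"]=n
    if save:
        im=c["color"][:,:,::-1]
        if crop: x0,y0,x1,y1=crop; im=im[y0:y1,x0:x1]
        im=cv2.resize(im,None,fx=k,fy=k,interpolation=cv2.INTER_CUBIC); im=cv2.convertScaleAbs(im,alpha=1.3,beta=15)
        cv2.imwrite("pics/"+save,im)
    return c
def ray(c,u,v):
    a=(u-c["cx"])/c["fx"]; b=(v-c["cy"])/c["fy"]
    if c["n"]=="wrist":
        r=np.hypot(a,b)+1e-9; d=np.array([np.sin(r)*a/r,-np.sin(r)*b/r,-np.cos(r)])
    else: d=np.array([a,-b,-1.])
    T=c["world_from_camera"]; return T[:3,3],T[:3,:3]@d
def pix(c,u,v,z):
    o,d=ray(c,u,v); return (o+d*(z-o[2])/d[2])[:2]
def proj(c,p):
    T=c["world_from_camera"]; q=T[:3,:3].T@(np.asarray(p,float)-T[:3,3]); x,y,z=q[0],-q[1],-q[2]
    if c["n"]=="wrist":
        s=np.hypot(x,y); t=np.arctan2(s,z); return np.array([c["cx"]+c["fx"]*t*x/(s+1e-12),c["cy"]+c["fy"]*t*y/(s+1e-12)])
    return np.array([c["cx"]+c["fx"]*x/z,c["cy"]+c["fy"]*y/z])
E
python3 - <<'E'
from h import *
print(manip.observe()["ee_pos"])
for n in ["scene","side","wrist"]:
    c=cam(n)
    hsv=cv2.cvtColor(c["color"],cv2.COLOR_RGB2HSV)
    m=((hsv[:,:,0]>100)&(hsv[:,:,0]<125)&(hsv[:,:,1]>130)&(hsv[:,:,2]>30)).astype(np.uint8)
    k,l,s,ct=cv2.connectedComponentsWithStats(m)
    for i in range(1,k):
        if 100<s[i,4]<5000: print(n,s[i],ct[i].round(1),pix(c,*ct[i],10).round(1))
s=cam("scene",'s_thick.png',(350,110,450,200),7); cam("scene",'s_thin.png',(90,210,180,320),6); 
cam("side",'d_thick.png',(130,250,270,350),5.5);cam("side",'d_thin.png',(330,90,430,180),7)
E
```

```text
[6.74557907e+02 3.00834038e-02 2.30487739e+02]
scene [388 141  59  38 465] [415.9 163.1] [506.6 376.4]
scene [282 263  19  16 137] [291.1 270.7] [631.2 -48.7]
side [ 246    0   74   77 4042] [278.8  29.6] [1108.  -747.7]
side [261 159  27  16 238] [274.1 166.3] [ 639.8 -103.1]
side [256 174  15  10 119] [263.1 178.3] [632.7 -48.5]
side [239 183  28  18 257] [252.1 191.2] [624.    5.5]
side [ 139  263   75   75 3093] [177.1 299.2] [539.  343.6]
wrist [ 203  149   57   49 2054] [231.3 172.8] [623.2   6. ]
wrist [223 202  34  32 857] [239.4 217.5] [630.9 -48.4]
wrist [ 221  238   53   40 1598] [247.7 257.8] [ 639.1 -102.3]
wrist [436 404  13  16 109] [442.6 414. ] [1025.2 -491.5]
```

View pics/s_thick.png

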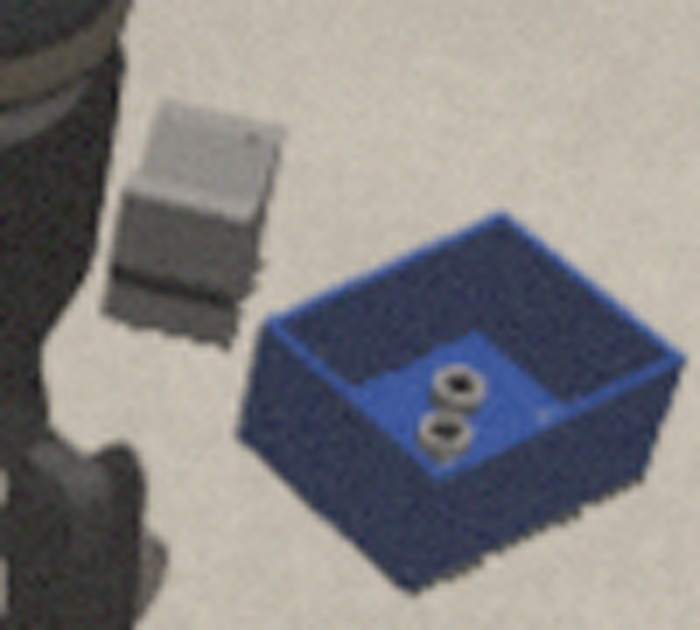

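View pics/s_thin.png

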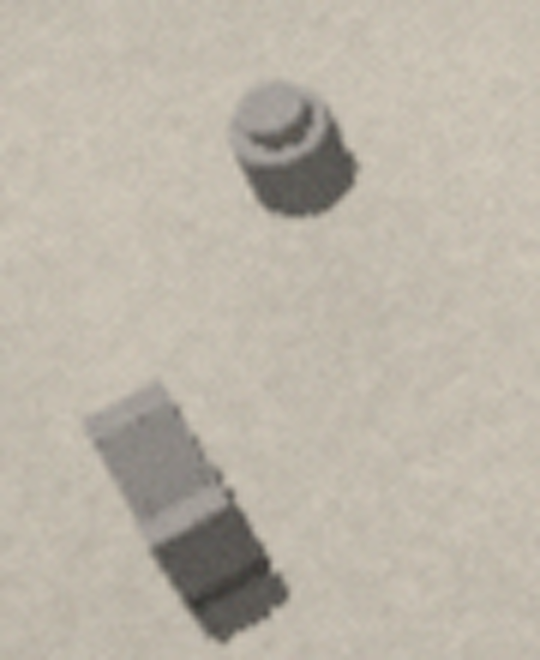

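View pics/d_thick.png

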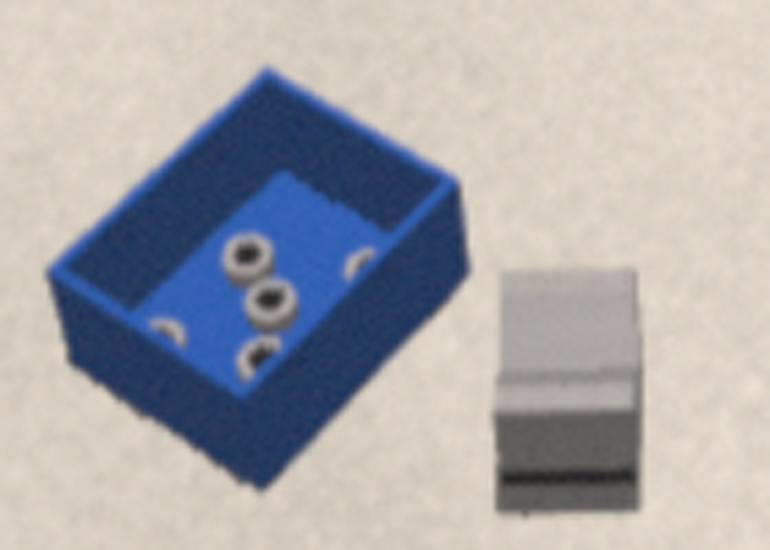

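View pics/d_thin.png

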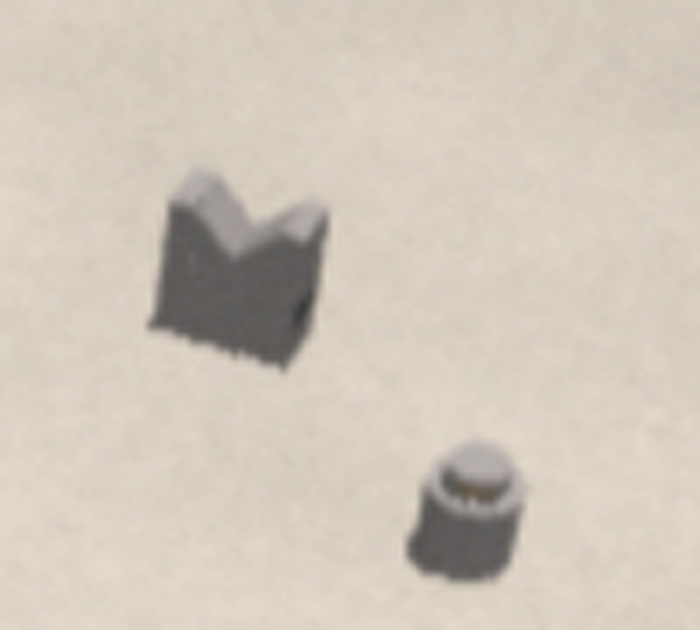

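```bash
cat > fit.py <<'E'
from h import *
from scipy.optimize import least_squares
C={n:dict(manip.read_camera(n),n=n) for n in ["scene","side"]}
def fit(L,obs,x0):
    f=lambda p:np.concatenate([proj(C[n],[p[0]+np.cos(p[2])*a*L/2-np.sin(p[2])*b*28,p[1]+np.sin(p[2])*a*L/2+np.cos(p[2])*b*28,z])-uv for n,a,b,z,uv in obs])
    r=least_squares(f,x0,loss="soft_l1"); return r.x,f(r.x).round(1)
if __name__=="__main__":
    for n,u,v in [("scene",365,154.6),("scene",382.9,160),("side",220.4,342.7),("side",246,342.7)]: print(n,pix(C[n],u,v,0).round(1))
    for n,u,v in [("scene",127,317),("scene",138,309.2),("side",351.7,136.4),("side",370.7,142.6)]: print(n,pix(C[n],u,v,0).round(1))
    for n,u,v in [("scene",135.8,228),("side",398.3,156)]: print('jack',n,pix(C[n],u,v,42).round(1))
    cam("scene",'s_sh.png',(220,150,320,250),6,C["scene"]); cam("side",'d_sh.png',(290,170,350,270),6,C["side"]); cam("wrist",'w_sh.png',(20,90,180,270),4.5/1.5)
E
python3 fit.py
```

```text
scene [410.3 291.6]
scene [449.4 319.5]
side [411.7 360.9]
side [374.1 332.1]
scene [ 564.3 -370.3]
scene [ 558.4 -347.3]
side [ 557.5 -349.8]
side [ 501.5 -356.9]
jack scene [ 397.  -294.7]
jack side [ 394.  -296.1]
```

View pics/s_sh.png

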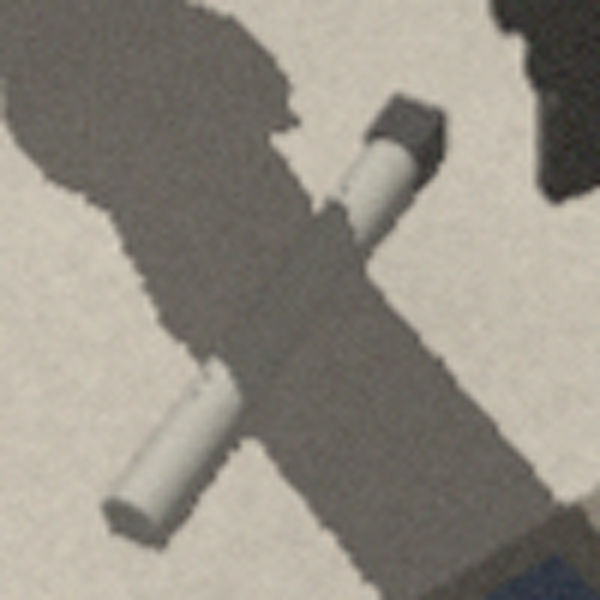

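View pics/w_sh.png

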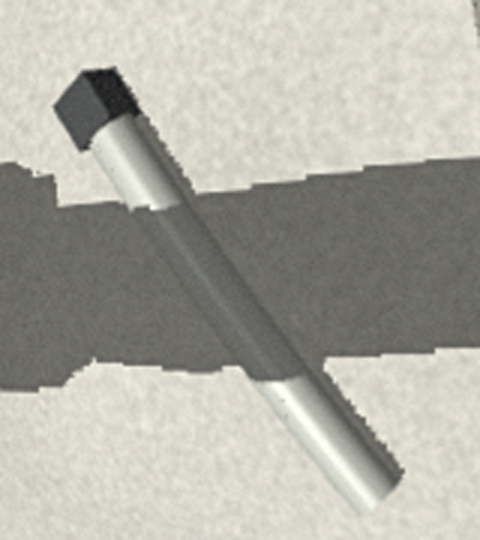

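```bash
python3 - <<'E'
from fit import *
T=60
ob=[("scene",-1,-1,0,(365,154.6)),("scene",1,-1,0,(382.9,160)),("scene",-1,-1,T,(367.4,137.4)),("scene",1,-1,T,(385.7,141.4)),("scene",-1,1,T,(373.6,124.3)),("scene",1,1,T,(391,128.3)),
("side",1,1,0,(220.4,342.7)),("side",-1,1,0,(246,342.7)),("side",1,1,T,(220,324.5)),("side",-1,1,T,(245.6,324.2)),("side",1,-1,T,(221.5,299.1)),("side",-1,-1,T,(245.8,299.1))]
print(fit(46,ob,[411,326,.63]))
# thin: yaw ~1.72: x axis ~ +y world, y axis ~ -x world
ob=[("scene",-1,-1,0,(127,317)),("scene",1,-1,0,(138,309.2)),("scene",-1,-1,T,(115.8,300.8)),("scene",1,-1,T,(128,292.5)),("scene",-1,1,T,(104.2,280)),("scene",1,1,T,(116.3,273.3)),
("side",1,-1,0,(351.7,136.4)),("side",1,1,0,(370.7,142.6)),("side",1,-1,T,(354.3,119)),("side",1,1,T,(374,124.3)),("side",-1,1,T,(376.9,119.6)),("side",-1,-1,T,(359.3,114.3))]
print(fit(26,ob,[530,-360,1.72]))
w=cam("wrist")
# shaft
for x,y,z in [(53,107,24),(98,68,24),(135,108,24),(90,152,24),(92,135,12),(133,115,12),(360,512,12),(403,472,12)]:
    print((x,y),pix(w,20+x/3,90+y/3,z).round(1))
s=C["scene"]
for x,y,z in [(397,92,24),(445,112,24),(413,150,24),(368,130,24)]: print('s',pix(s,220+x/6,150+y/6,z).round(1))
for x,y,z in [(105,500,12),(165,545,0)]: print('s',pix(s,220+x/6,150+y/6,z).round(1))
E
```

```text
(array([409.91935721, 325.12762435,   0.6806098 ]), array([-1. ,  0.2, -1.5, -0.7, -0.4, -0.7, -0.4, -0.2, -0.6, -0.8, -0.3,
       -0.6,  0.4,  0.6, -0.2,  0. , -1.2,  0. , -0.8, -0.3, -1.3, -0.3,
       -0.7, -0.8]))
(array([ 531.26604277, -364.32876899,    1.73935744]), array([-1.5, -0.9, -0. , -0.8, -0.4,  0.2,  0.8,  0.5, -1. , -0.1, -0.1,
       -0.8, -0.3,  0.6, -0.1,  0.1, -0.5, -0.3, -0.5,  0.1, -0.1, -0.1,
       -2. , -0.3]))
(53, 107) [367.   81.1]
(98, 68) [395.7  94.5]
(135, 108) [414.7  75.3]
(90, 152) [386.8  59.3]
(92, 135) [379.2  65.9]
(133, 115) [404.3  72.1]
(360, 512) [ 493.7 -109.6]
(403, 472) [518.  -89.2]
s [368.   82.8]
s [387.8  94.3]
s [400.6  72.5]
s [381.7  62.1]
s [ 492.5 -105.3]
s [512.9 -91.9]
```

View pics/d_sh.png

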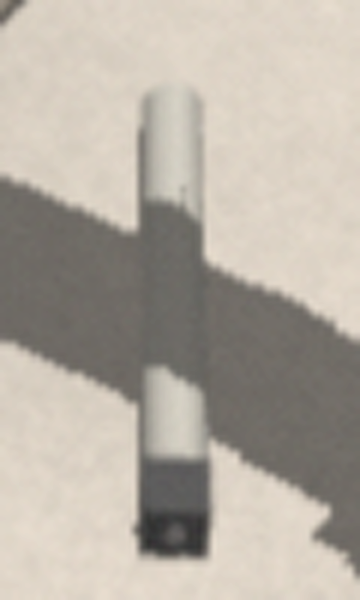

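```bash
python3 -m inch '[[1,[-295,-279,60],-8.4],[1,[-295,-279,60],-8.4],[1,[-295,-279,60],-8.4],[1,[-295,-279,60],-8.4],[1,[-295,-279,60],-8.4],[1,[-295,-279,60],-8.4],[1,[-295,-279,60],-8.4],[1,[-295,-279,60],-8.4]]'
```

```text
time_s: 1.6
ee_pos: [401.7, -288.7, 173.0]
tool_rot: [[-0.146, 0.989, 0.001], [0.989, 0.146, -0.001], [-0.001, 0.001, -1.0]]
wrist_force: [0.5, -1.0, 0.2]
grip_width: 85.4
```

```bash
python3 - <<'E'
from h import *
c=cam("wrist","w1.png",None,1.4); print(manip.observe()["ee_pos"], c["world_from_camera"][:3,3])
print(proj(c,[395.5,-295.4,42])*1.4)
E
```

```text
[ 393.82354973 -295.40812295  171.73424611] [ 389.28897996 -206.37008872  315.35377273]
[374.96658795 289.07784478]
```

View pics/w1.png

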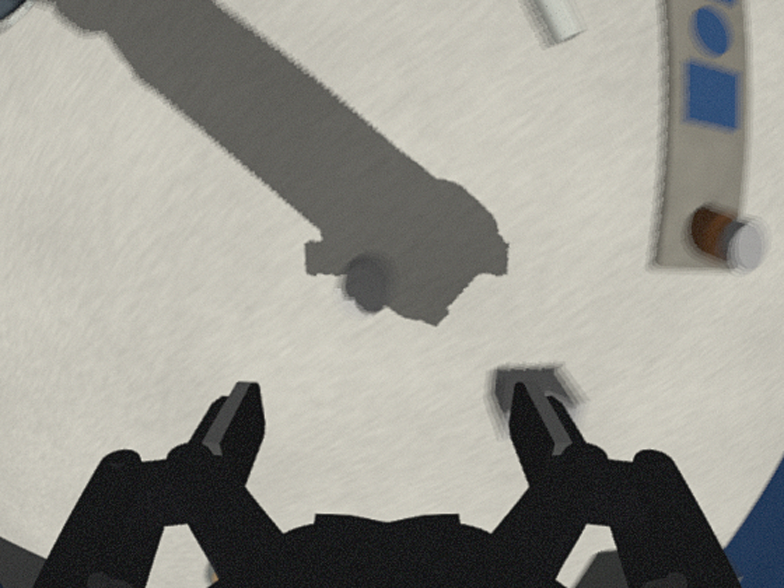

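```bash
python3 - <<'E'
from h import *
c=cam("wrist","w2.png",(220,160,300,240),7); print(manip.observe()["ee_pos"],manip.observe()["time_s"], c["world_from_camera"][:3,3])
for x,y,z in [(395.5,-295.4,42),(393.8,-295.4,0)]: print((proj(c,[x,y,z])-[220,160])*7)
E
```

```text
[ 396.95045788 -292.79408996  172.19771064] 1.7 [ 383.39593538 -212.57333856  313.95921084]
[412.15555062 285.77353291]
[399.59586469 197.6355797 ]
```

View pics/w2.png

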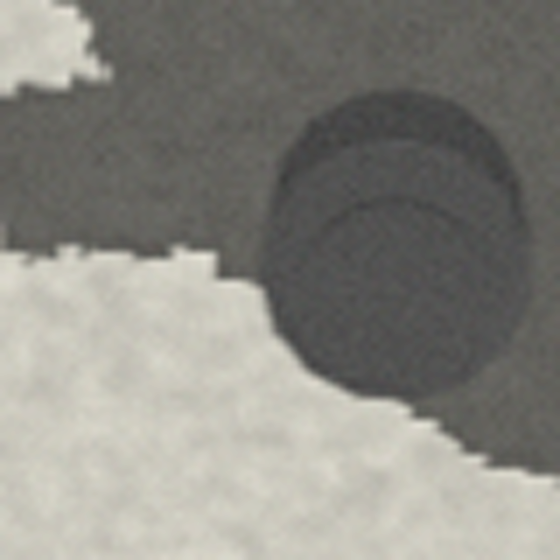

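```bash
python3 - <<'E'
from h import *
c=cam("wrist"); o=manip.observe(); print(o["ee_pos"],o["time_s"], c["world_from_camera"][:3,3])
print(pix(c,220+398/7,160+297/7,42), pix(c,220+397/7,160+255/7,32))
E
```

```text
[ 400.24090003 -290.17866778  172.6959961 ] 1.75 [ 386.21401623 -210.12554438  314.51922295]
[ 397.3176714  -294.39972236] [ 396.83203637 -291.87355072]
```

```bash
python3 -m inch '[[1,[-3.6,-4.8,40],0],[1,[-3.6,-4.8,80],0],[1,[-3.6,-4.8,110],0],[1,[-3.6,-4.8,130],0],[1,[-3.6,-4.8,130],0],[1,[-3.6,-4.8,130],0]]'
```

```text
time_s: 2.35
ee_pos: [397.0, -293.9, 43.1]
tool_rot: [[-0.14, 0.99, -0.0], [0.99, 0.14, -0.0], [-0.0, -0.0, -1.0]]
wrist_force: [0.0, 0.1, 1.0]
grip_width: 85.2
```

```bash
python3 -m inch '[[1,[-0.5,-1,20],0],[1,[-0.5,-1,38],0],[1,[-0.5,-1,38],0],[1,[-0.5,-1,38],0]]'; python3 - <<'E'
from h import *
c=cam("wrist","w3.png",(150,180,410,420),3)
E
```

```text
time_s: 2.75
ee_pos: [397.2, -294.9, 6.3]
tool_rot: [[-0.14, 0.99, 0.001], [0.99, 0.14, -0.001], [-0.001, 0.001, -1.0]]
wrist_force: [0.9, 0.5, 0.4]
grip_width: 85.5
```

View pics/w3.png

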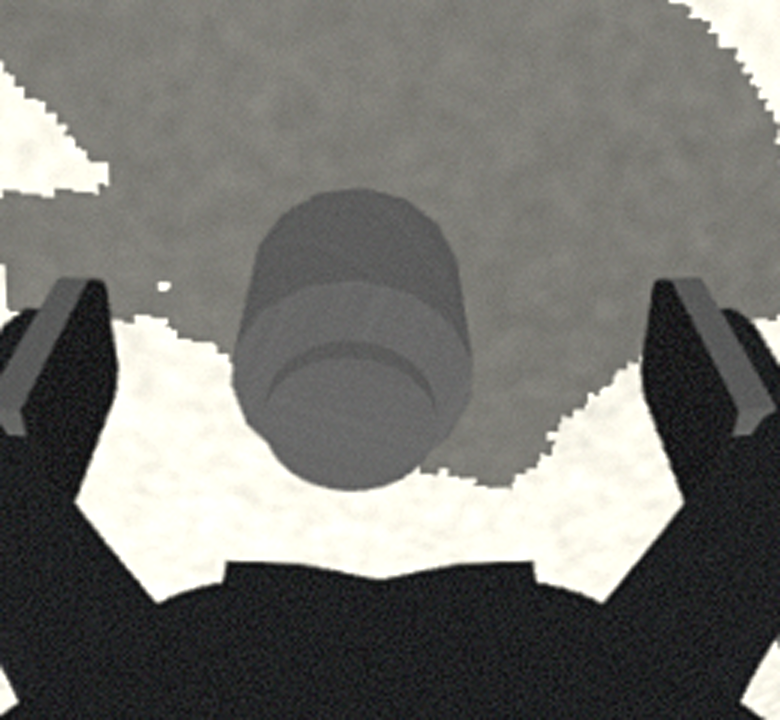

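```bash
python3 -m inch '[[1,[0,-4,1],0],[0.5,[0,-4,1],0],[0.2,[0,-4,1],0],[0.2,[0,-4,1],0],[0.2,[0,-4,1],0],[0.2,[0,-4,1],0]]'; python3 - <<'E'
from h import *
c=cam("wrist","w4.png",(150,180,410,420),3)
E
```

```text
time_s: 3.4
ee_pos: [393.4, -295.8, 6.0]
tool_rot: [[-0.14, 0.99, 0.002], [0.99, 0.14, -0.002], [-0.002, 0.002, -1.0]]
wrist_force: [-0.6, 0.5, 4.7]
grip_width: 34.4
```

View pics/w4.png

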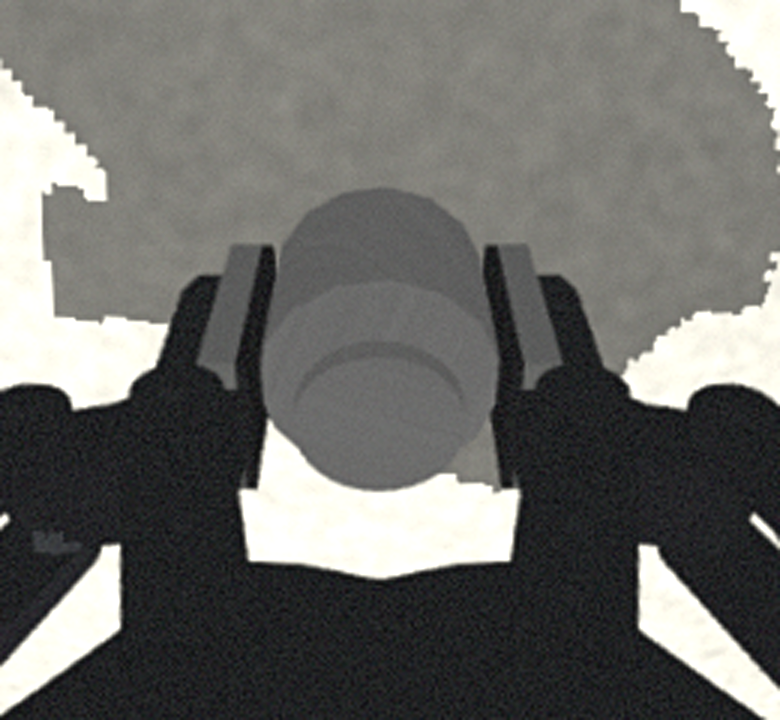

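```bash
python3 -m inch '[[0.2,[0,0,-40],0],[0.2,[0,0,-80],0],[0.2,[40,50,-80],-0.3],[0.2,[70,90,-80],-0.3],[0.2,[100,130,-80],-0.3],[0.2,[130,165,-80],-0.3],[0.2,[160,200,-80],-0.3],[0.2,[185,235,-80],-0.3]]'
```

```text
time_s: 4.25
ee_pos: [600.4, -77.2, 85.6]
tool_rot: [[-0.146, 0.989, 0.001], [0.989, 0.146, -0.001], [-0.001, 0.0, -1.0]]
wrist_force: [0.9, -1.0, -1.8]
grip_width: 34.7
```

```bash
python3 -m inch '[[0.2,[25,35,0],0],[0.2,[25,35,0],0],[0.2,[25,35,0],0]]'; python3 - <<'E'
from h import *
c=cam("wrist","w5.png",None,1.4)
c=cam("wrist","w5.png",None,1.4)
T=manip.observe();print(T["ee_pos"],T["tool_rot"])
np.set_printoptions(suppress=True)
hsv=cv2.cvtColor(c["color"],cv2.COLOR_RGB2HSV)
m=((hsv[:,:,0]>100)&(hsv[:,:,0]<125)&(hsv[:,:,1]>130)&(hsv[:,:,2]>30)).astype(np.uint8)
k,l,s,ct=cv2.connectedComponentsWithStats(m)
for i in range(1,k):
  if 100<s[i,4]<8000: print(s[i],ct[i].round(1),pix(c,*ct[i],10).round(1))
E
```

```text
time_s: 4.55
ee_pos: [631.2, -45.7, 84.6]
tool_rot: [[-0.149, 0.989, -0.001], [0.989, 0.149, -0.001], [-0.001, -0.001, -1.0]]
wrist_force: [-0.2, -1.5, -1.9]
grip_width: 34.2
[630.15772572 -48.68911573  84.86673213] [[-0.14496599  0.98943556 -0.00145965]
 [ 0.98943438  0.14496235 -0.00235002]
 [-0.0021136  -0.0017849  -0.99999617]]
[ 232  112   90   73 6365] [276.4 147.9] [622.6   5.6]
[ 248  198   57   48 2150] [276.2 222.1] [630.2 -46.8]
[ 495  267   65  153 5520] [536.1 366.1] [1002.4 -202.9]
```

View pics/w5.png

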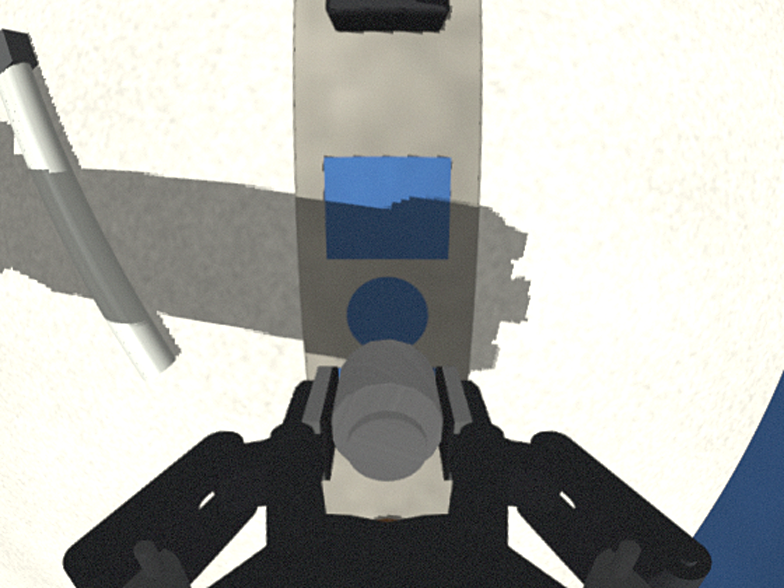

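```bash
python3 - <<'E'
from h import *
c=cam("wrist"); T=manip.observe();print(T["ee_pos"],T["time_s"])
cap=pix(c,277,(440)/1.4,T["ee_pos"][2]+36); b=pix(c,277,421/1.4,T["ee_pos"][2]+26);print(cap,b)
E
```

```text
[630.16934078 -49.1212199   85.11334962] 4.7
[630.0142737 -45.3215173] [630.05226504 -45.50064986]
```

```bash
python3 -m inch '[[0.2,[-2.3,0.6,25],0],[0.2,[-2.3,0.6,50],0],[0.2,[-2.3,0.6,60],0],[0.2,[-2.3,0.6,66],0],[0.2,[-2.3,0.6,67.5],0],[0.2,[-2.3,0.6,67.5],0],[0.2,[-2.3,0.6,67.5],0]]'
```

```text
time_s: 5.4
ee_pos: [631.8, -51.5, 18.7]
tool_rot: [[-0.144, 0.99, 0.001], [0.99, 0.144, -0.002], [-0.003, 0.0, -1.0]]
wrist_force: [-0.1, -0.3, -2.2]
grip_width: 33.9
```

```bash
python3 -m inch '[[0.2,[0,0,1.5],0],[0.2,[0,0,2.5],0],[0.2,[0,0,2.5],0],[0.2,[0,0,2.5],0]]'
```

```text
time_s: 5.8
ee_pos: [631.8, -51.5, 16.2]
tool_rot: [[-0.144, 0.99, 0.001], [0.99, 0.144, -0.002], [-0.002, 0.001, -1.0]]
wrist_force: [0.3, 0.2, -0.7]
grip_width: 34.3
```

Contact beginning; release and rise.

```bash
python3 -m inch '[[0.2,[0,0,0.5],0],[0.5,[0,0,0.5],0],[0.8,[0,0,0.5],0],[1,[0,0,0.5],0],[1,[0,0,0],0],[1,[0,0,-30],0],[1,[0,0,-70],0],[1,[0,0,-110],0]]'; python3 - <<'E'
from h import *
c=cam("wrist");c=cam("wrist","w6.png",None,1.4); print(manip.observe()["ee_pos"])
c=cam("scene","s6.png",(180,190,400,350),3.5)
E
```

```text
time_s: 6.6
ee_pos: [631.2, -51.2, 127.0]
tool_rot: [[-0.144, 0.99, -0.0], [0.99, 0.144, -0.002], [-0.002, -0.001, -1.0]]
wrist_force: [-0.0, -0.2, -0.0]
grip_width: 85.3
[635.88695794 -51.463746   132.6497149 ]
```

View pics/w6.png

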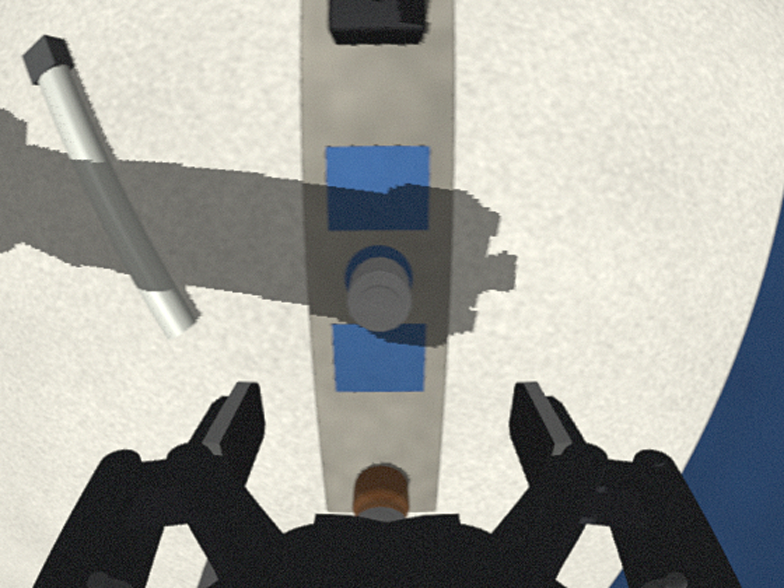

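View pics/s6.png

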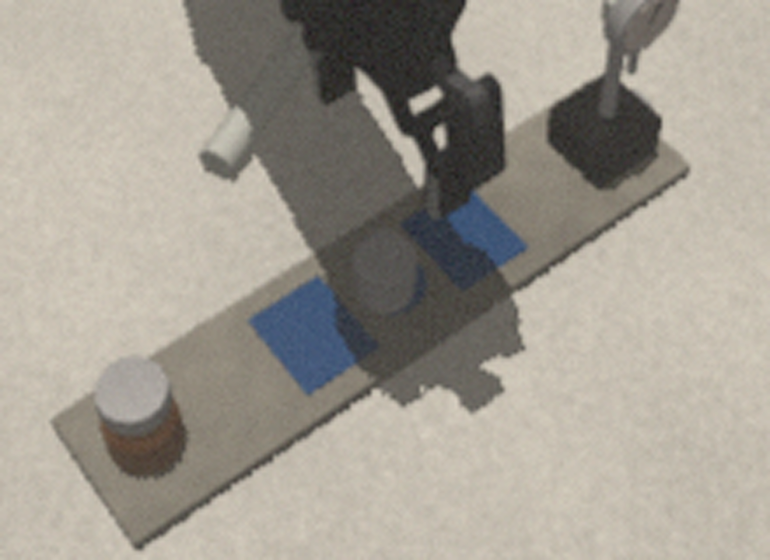

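```bash
python3 -m inch '[[1,[-45,-20,-20],-1.4],[1,[-90,-45,-20],-1.4],[1,[-135,-70,-20],-1.4],[1,[-180,-95,-20],-1.4],[1,[-225,-115,-20],-1.4],[1,[-260,-130,-20],-1.4],[1,[-275,-147,-20],-1.4],[1,[-275,-147,-20],-1.4]]'; python3 - <<'E'
from h import *
c=cam("wrist");c=cam("wrist");c=cam("wrist","w7.png",None,1.4); o=manip.observe(); print(o["ee_pos"],o["joint_velocities"].round(3))
for x,y in [(1,1),(1,-1),(-1,1),(-1,-1)]:
    a=1.739; p=np.array([531.3,-364.3])+x*13*np.array([np.cos(a),np.sin(a)])+y*28*np.array([-np.sin(a),np.cos(a)])
    print(x,y,p,(proj(c,[*p,60])*1.4).round())
E
```

```text
time_s: 7.55
ee_pos: [523.7, -349.2, 148.0]
tool_rot: [[-0.16, 0.987, 0.004], [0.987, 0.16, -0.004], [-0.004, 0.003, -1.0]]
wrist_force: [0.1, -0.3, -0.1]
grip_width: 85.5
[ 528.30715898 -342.86310455  148.67568354] [-0.021 -0.005 -0.014 -0.007  0.002  0.001  0.002]
1 1 [ 501.51881028 -356.17099397] [335. 317.]
1 -1 [ 556.72848695 -346.79594186] [438. 316.]
-1 1 [ 505.87151305 -381.80405814] [337. 359.]
-1 -1 [ 561.08118972 -372.42900603] [436. 359.]
```

View pics/w7.png

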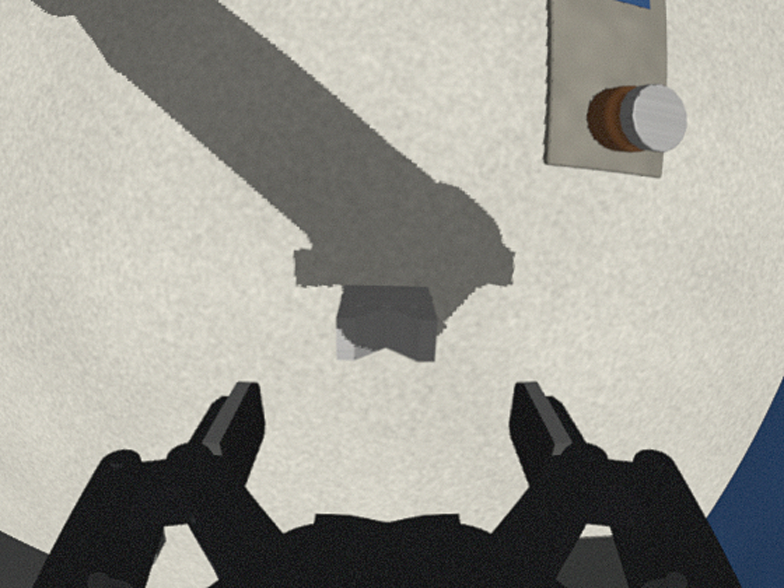

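```bash
python3 -m inch '[[1,[-21.6,-0.5,30],0],[1,[-21.6,-0.5,70],0],[1,[-21.6,-0.5,100],0],[1,[-21.6,-0.5,115],0],[1,[-21.6,-0.5,125],0],[1,[-21.6,-0.5,136],0],[1,[-21.6,-0.5,136],0],[1,[-21.6,-0.5,136],0]]'; python3 - <<'E'
from h import *
c=cam("wrist","w8.png",(130,180,430,420),2.6)
E
```

```text
time_s: 8.5
ee_pos: [533.1, -364.6, 13.6]
tool_rot: [[-0.17, 0.985, 0.008], [0.985, 0.17, -0.001], [-0.003, 0.008, -1.0]]
wrist_force: [0.1, -0.2, 0.4]
grip_width: 85.6
```

View pics/w8.png

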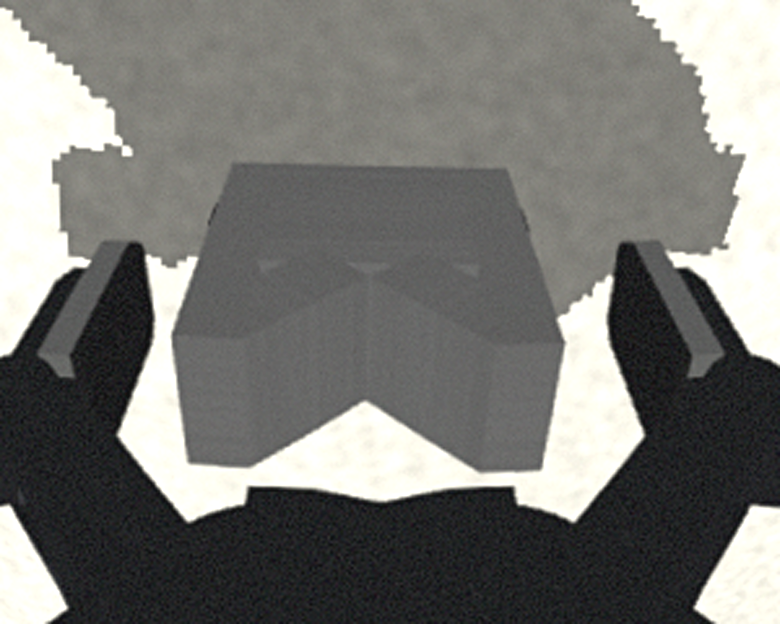

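```bash
python3 -m inch '[[0.7,[0,-2,0.5],0],[0.4,[0,-2,0.5],0],[0.4,[0,-2,0.5],0],[0.4,[0,-2,0.5],0],[0.4,[0,-2,0.5],0]]'; python3 - <<'E'
from h import *
c=cam("wrist","w9.png",(130,180,430,420),2.6)
E
```

```text
time_s: 9.05
ee_pos: [531.4, -365.8, 14.5]
tool_rot: [[-0.169, 0.986, 0.01], [0.986, 0.169, -0.003], [-0.004, 0.009, -1.0]]
wrist_force: [-1.9, 0.1, 6.3]
grip_width: 55.6
```

View pics/w9.png

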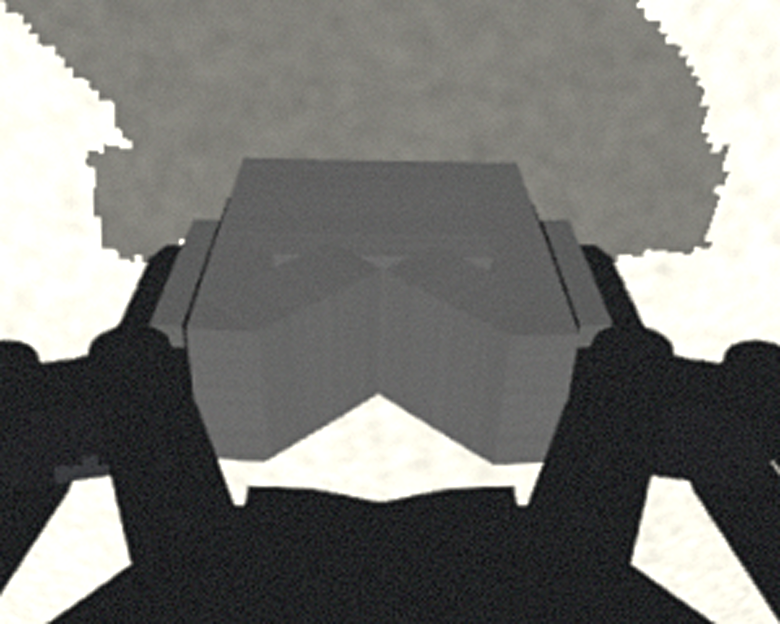

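```bash
python3 -m inch '[[0.4,[0,0,-40],0],[0.4,[0,0,-80],0],[0.4,[20,15,-95],0.5],[0.4,[55,35,-95],1.3],[0.4,[90,58,-95],1.3],[0.4,[130,82,-95],1.3],[0.4,[165,105,-95],1.3],[0.4,[200,128,-95],1.3]]'
```

```text
time_s: 9.9
ee_pos: [622.2, -144.7, 108.8]
tool_rot: [[-0.147, 0.989, 0.007], [0.989, 0.147, -0.002], [-0.003, 0.007, -1.0]]
wrist_force: [0.8, -0.3, -5.0]
grip_width: 55.6
```

```bash
python3 -m inch '[[0.4,[22,14,0],0],[0.4,[22,14,0],0],[0.4,[22,14,0],0],[0.4,[22,14,0],0]]'; python3 - <<'E'
from h import *
c=cam("wrist");c=cam("wrist");c=cam("wrist","w10.png",None,1.4)
T=manip.observe();print(T["ee_pos"],T["tool_rot"].round(3),T["joint_velocities"].round(3))
E
```

```text
time_s: 10.3
ee_pos: [631.7, -122.6, 108.1]
tool_rot: [[-0.145, 0.989, 0.006], [0.989, 0.145, -0.003], [-0.004, 0.005, -1.0]]
wrist_force: [-0.6, -0.4, -5.0]
grip_width: 55.5
[ 632.14499353 -122.67059967  108.657214  ] [[-0.145  0.989  0.007]
 [ 0.989  0.145 -0.003]
 [-0.004  0.006 -1.   ]] [-0.003 -0.    -0.007 -0.003 -0.002 -0.001 -0.002]
```

View pics/w10.png

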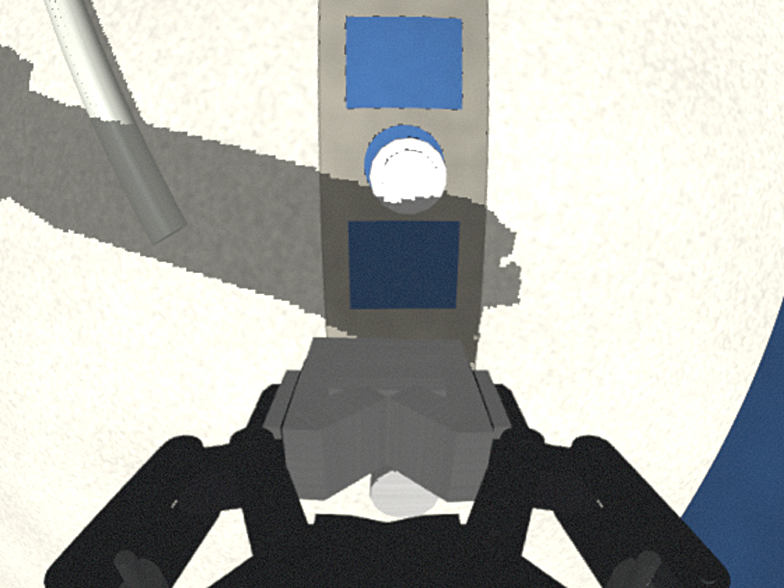

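```bash
python3 - <<'E'
from h import *
c=cam("wrist");T=manip.observe();z=T["ee_pos"][2]-14.5;e=T["ee_pos"];print(e)
R=T["tool_rot"]
def tl(p): d=np.array([*p,0])-[e[0],e[1],0]; return (d@R[:,0]).round(1),(d@R[:,1]).round(1)
for x,y,h in [(284,430,60),(493,430,60),(390,402,42),(390,463,42),(313,338,0),(464,340,0)]: print(tl(pix(c,x/1.4,y/1.4,z+h)))
hsv=cv2.cvtColor(c["color"],cv2.COLOR_RGB2HSV)
m=((hsv[:,:,0]>100)&(hsv[:,:,0]<125)&(hsv[:,:,1]>130)&(hsv[:,:,2]>30)).astype(np.uint8)
k,l,s,ct=cv2.connectedComponentsWithStats(m)
for i in range(1,k):
  if 100<s[i,4]<8000: print(s[i],ct[i].round(1),pix(c,*ct[i],10).round(1),tl(pix(c,*ct[i],10)))
E
```

```text
[ 632.29416249 -122.34617371  108.72937194]
(np.float64(12.9), np.float64(-27.5))
(np.float64(12.6), np.float64(27.6))
(np.float64(10.7), np.float64(0.6))
(np.float64(-12.9), np.float64(0.7))
(np.float64(12.5), np.float64(-28.1))
(np.float64(11.5), np.float64(29.4))
[ 247   12   83   66 5265] [287.6  44.7] [622.6   4.9] (np.float64(127.3), np.float64(8.8))
[260  90  56  39 501] [282.1 100.8] [624.7 -37.3] (np.float64(85.2), np.float64(4.8))
[ 249  158   79   63 4676] [287.4 188.6] [ 638.6 -102.5] (np.float64(18.7), np.float64(9.1))
[ 486  214   74  206 7760] [534.8 344.4] [1012.1 -262.6] (np.float64(-193.9), np.float64(355.4))
```

```bash
python3 -m inch '[[0.4,[19,8.7,0],0],[0.4,[19,8.7,25],0],[0.4,[19,8.7,50],0],[0.4,[19,8.7,70],0],[0.4,[19,8.7,79],0],[0.4,[19,8.7,82],0],[0.4,[19,8.7,82],0],[0.4,[19,8.7,82],0]]'
```

```text
time_s: 11.3
ee_pos: [639.7, -102.8, 27.9]
tool_rot: [[-0.145, 0.989, 0.009], [0.989, 0.145, -0.003], [-0.004, 0.009, -1.0]]
wrist_force: [-0.0, 0.1, -3.8]
grip_width: 55.4
```

```bash
python3 -m inch '[[0.4,[0,0,1.5],0],[0.4,[0,0,3],0],[0.4,[0,0,4],0],[0.4,[0,0,4],0],[0.4,[0,0,4],0]]'
```

```text
time_s: 11.8
ee_pos: [640.1, -102.9, 24.6]
tool_rot: [[-0.145, 0.989, 0.01], [0.989, 0.145, -0.003], [-0.004, 0.01, -1.0]]
wrist_force: [-0.9, 0.4, 0.6]
grip_width: 55.2
```

```bash
python3 -m inch '[[0.7,[0,0,0],0],[1,[0,0,0],0],[1,[0,0,0],0],[1,[0,0,-30],0],[1,[0,0,-70],0],[1,[0,0,-120],0],[1,[0,0,-150],0],[1,[0,0,-150],0]]'; python3 - <<'E'
from h import *
c=cam("wrist");c=cam("wrist","w11.png",None,1.4);T=manip.observe();print(T["ee_pos"],T["tool_rot"].round(3),T["joint_positions"])
E
```

```text
time_s: 12.6
ee_pos: [642.0, -102.9, 180.7]
tool_rot: [[-0.145, 0.989, 0.021], [0.989, 0.145, -0.004], [-0.007, 0.021, -1.0]]
wrist_force: [0.8, -0.3, -0.5]
grip_width: 85.1
[ 638.8330454  -102.42687636  175.41445398] [[-0.145  0.989  0.012]
 [ 0.989  0.145 -0.003]
 [-0.005  0.011 -1.   ]] [ 0.06830061  0.46491371  0.03393262  1.67621886 -0.01591027  0.98862505
  0.25255117]
```

View pics/w11.png

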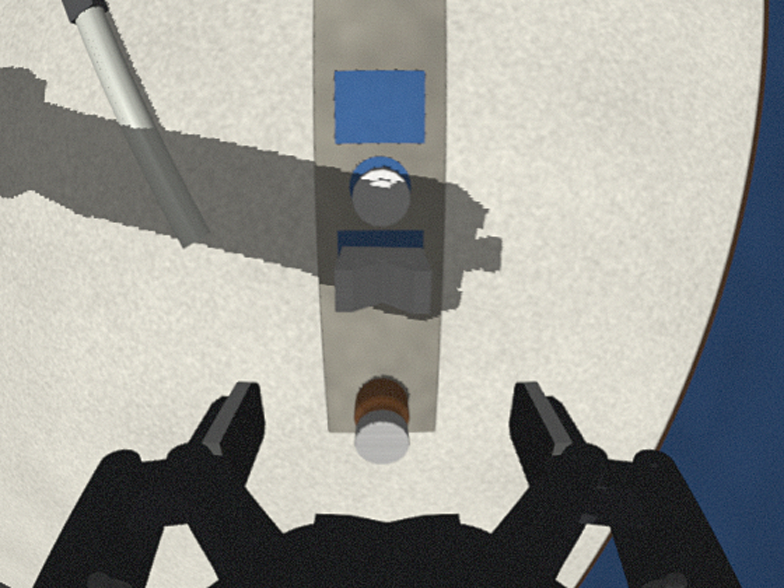

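```bash
python3 -m inch '[[1,[10,-45,-10],0],[1,[30,-90,-10],8],[1,[60,-130,-10],16],[1,[100,-160,-10],24],[1,[145,-170,-10],32],[1,[190,-175,-10],40],[1,[235,-175,-10],48],[1,[280,-175,-10],56]]'
```

```text
time_s: 13.5
ee_pos: [426.4, 133.5, 180.8]
tool_rot: [[0.698, 0.716, 0.009], [0.716, -0.698, -0.004], [0.003, 0.01, -1.0]]
wrist_force: [1.0, -0.0, 0.2]
grip_width: 85.5
```

```bash
python3 -m inch '[[1,[30,-40,0],6],[1,[60,-80,15],6],[1,[90,-120,30],6],[1,[105,-147,30],6],[1,[105,-147,30],6],[1,[105,-147,30],6]]'; python3 - <<'E'
from h import *
for i in range(3): c=cam("wrist")
c=cam("wrist","w12.png",None,1.4); o=manip.observe(); print(o["ee_pos"],o["tool_rot"].round(3).tolist(),o["joint_velocities"].round(3))
a=.68
for x,y in [(1,1),(1,-1),(-1,1),(-1,-1)]:
    p=np.array([409.9,325.1])+x*23*np.array([np.cos(a),np.sin(a)])+y*28*np.array([-np.sin(a),np.cos(a)])
    print(x,y,p,(proj(c,[*p,60])*1.4).round(),(proj(c,[*p,0])*1.4).round())
E
```

```text
time_s: 14.1
ee_pos: [393.6, 311.0, 148.2]
tool_rot: [[0.768, 0.641, 0.007], [0.641, -0.768, -0.007], [0.001, 0.009, -1.0]]
wrist_force: [0.2, -0.6, -0.2]
grip_width: 85.5
[395.27339961 309.44133007 149.53381915] [[0.771, 0.637, 0.009], [0.637, -0.771, -0.005], [0.004, 0.01, -1.0]] [ 0.001 -0.005 -0.003 -0.007 -0.    -0.001 -0.002]
1 1 [410.17796786 361.33427568] [325. 222.] [337. 207.]
1 -1 [445.3903772  317.79020343] [434. 223.] [423. 208.]
-1 1 [374.4096228  332.40979657] [328. 306.] [338. 275.]
-1 -1 [409.62203214 288.86572432] [431. 307.] [421. 276.]
```

View pics/w12.png

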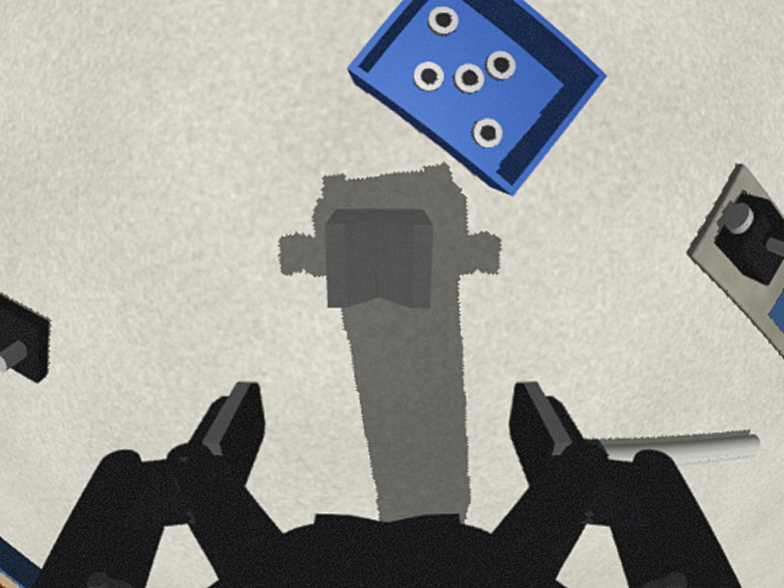

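```bash
python3 -m inch '[[1,[21.3,-2.8,30],0],[1,[21.3,-2.8,70],0],[1,[21.3,-2.8,100],0],[1,[21.3,-2.8,115],0],[1,[21.3,-2.8,125],0],[1,[21.3,-2.8,136],0],[1,[21.3,-2.8,136],0],[1,[21.3,-2.8,136],0]]'; python3 - <<'E'
from h import *
c=cam("wrist","w13.png",(130,180,430,420),2.6)
E
```

```text
time_s: 15.1
ee_pos: [411.6, 324.6, 14.1]
tool_rot: [[0.771, 0.636, 0.01], [0.636, -0.771, -0.005], [0.005, 0.01, -1.0]]
wrist_force: [0.7, -0.1, 0.0]
grip_width: 85.4
```

View pics/w13.png

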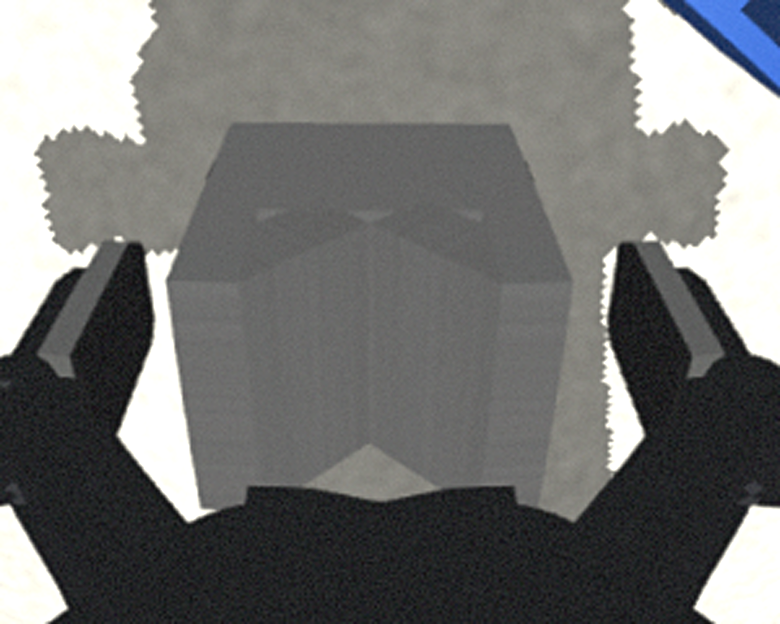

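```bash
python3 -m inch '[[0.7,[0,-1.5,0.5],0],[0.4,[0,-1.5,0.5],0],[0.4,[0,-1.5,0.5],0],[0.4,[0,-1.5,0.5],0],[0.4,[0,-1.5,0.5],0]]'; python3 -m inch '[[0.4,[0,0,-40],0],[0.4,[0,0,-80],0],[0.4,[0,0,-110],0],[0.4,[0,0,-110],0]]'
```

```text
time_s: 15.65
ee_pos: [411.2, 326.6, 14.8]
tool_rot: [[0.771, 0.637, 0.011], [0.637, -0.771, -0.003], [0.007, 0.009, -1.0]]
wrist_force: [-1.1, -0.0, 4.8]
grip_width: 55.6
time_s: 16.05
ee_pos: [411.6, 328.5, 128.1]
tool_rot: [[0.771, 0.636, 0.017], [0.637, -0.771, 0.002], [0.014, 0.009, -1.0]]
wrist_force: [1.0, 0.3, -5.2]
grip_width: 55.4
```

```bash
python3 - <<'E'
from h import *
c=cam("scene","s14.png",(260,0,540,280),2.1);c=cam("side","d14.png",(130,100,330,320),2.7)
E
```

```text
(no output)
```

View pics/s14.png

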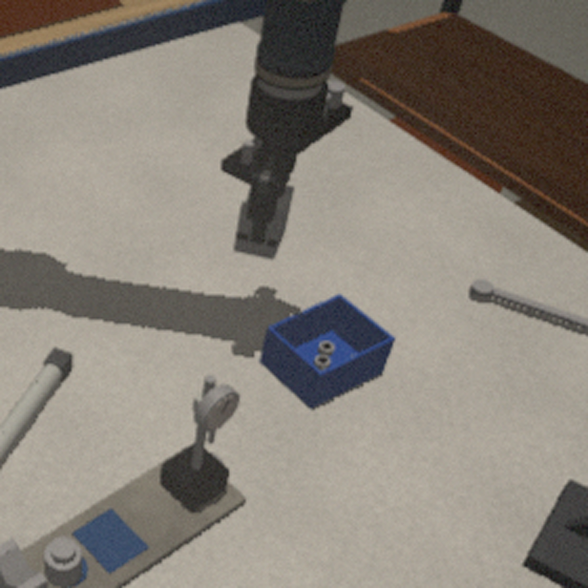

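View pics/d14.png

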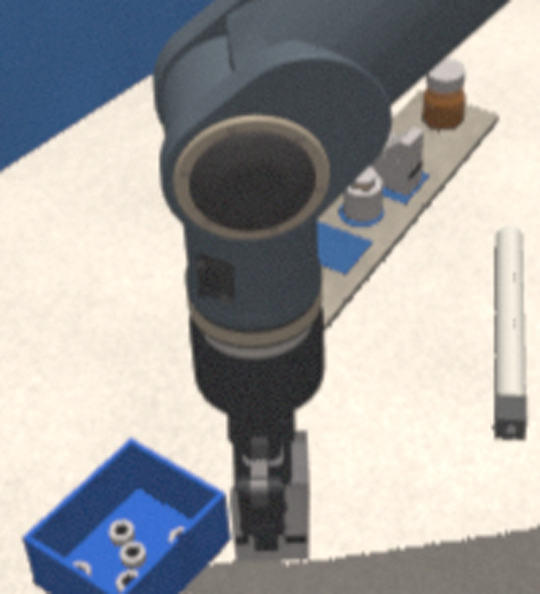

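```bash
python3 -m inch '[[0.4,[-20,40,0],-8],[0.4,[-40,80,0],-16],[0.4,[-60,120,0],-24],[0.4,[-80,160,0],-32],[0.4,[-100,200,0],-40],[0.4,[-120,240,0],-48],[0.4,[-137,276,0],-48],[0.4,[-137,276,0],-48]]'
```

```text
time_s: 16.95
ee_pos: [478.2, 17.5, 123.2]
tool_rot: [[0.055, 0.998, 0.005], [0.998, -0.055, -0.009], [-0.008, 0.006, -1.0]]
wrist_force: [-0.1, 0.9, -6.3]
grip_width: 55.3
```

```bash
python3 -m inch '[[0.4,[-5,40,0],-6],[0.4,[-12,80,0],-11.6],[0.4,[-20,115,0],-11.6],[0.4,[-24,149,0],-11.6],[0.4,[-24,149,0],-11.6],[0.4,[-24,149,0],-11.6]]'; python3 - <<'E'
from h import *
for i in range(3): c=cam("wrist")
c=cam("wrist","w15.png",None,1.4)
T=manip.observe();e=T["ee_pos"];R=T["tool_rot"];print(e,R.round(3).tolist(),T["joint_velocities"].round(3))
def tl(p): d=np.array([*p,0])-[e[0],e[1],0]; return (d@R[:,0]).round(1),(d@R[:,1]).round(1)
hsv=cv2.cvtColor(c["color"],cv2.COLOR_RGB2HSV)
m=((hsv[:,:,0]>100)&(hsv[:,:,0]<125)&(hsv[:,:,1]>130)&(hsv[:,:,2]>30)).astype(np.uint8)
k,l,s,ct=cv2.connectedComponentsWithStats(m)
for i in range(1,k):
  if 100<s[i,4]<8000: print(s[i],ct[i].round(1),pix(c,*ct[i],10).round(1),tl(pix(c,*ct[i],10)))
E
```

```text
time_s: 17.55
ee_pos: [623.8, -14.6, 120.6]
tool_rot: [[-0.147, 0.989, -0.002], [0.989, 0.146, -0.009], [-0.008, -0.003, -1.0]]
wrist_force: [-1.4, -0.1, -6.6]
grip_width: 55.1
[623.99401723 -14.08231381 123.03620506] [[-0.148, 0.989, 0.002], [0.989, 0.148, -0.009], [-0.009, 0.001, -1.0]] [ 0.002 -0.011  0.003 -0.012  0.002 -0.002  0.002]
[ 242  153   75   60 4349] [278.9 182.1] [622.8   6.3] (np.float64(20.3), np.float64(1.8))
```

View pics/w15.png

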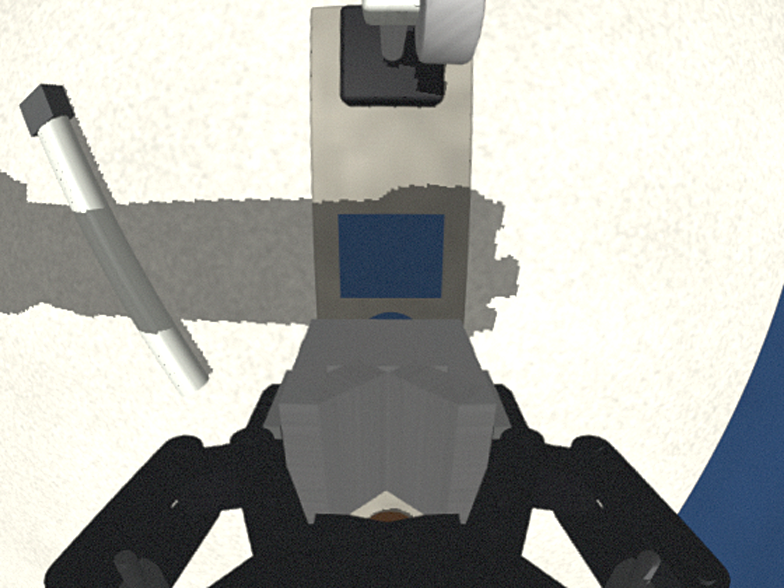

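```bash
python3 - <<'E'
from h import *
c=cam("wrist");T=manip.observe();e=T["ee_pos"];R=T["tool_rot"];z=e[2]-14.8;print(e)
def tl(p): d=np.array([*p,0])-[e[0],e[1],0]; return (d@R[:,0]).round(1),(d@R[:,1]).round(1)
for x,y,h in [(280,403,60),(495,403,60),(387,370,42),(387,491,42),(311,320,0),(464,320,0)]: print(tl(pix(c,x/1.4,y/1.4,z+h)))
E
```

```text
[624.40748496 -14.18919906 123.55678226]
(np.float64(22.2), np.float64(-27.5))
(np.float64(22.1), np.float64(27.0))
(np.float64(22.3), np.float64(-0.4))
(np.float64(-25.0), np.float64(-0.4))
(np.float64(20.3), np.float64(-28.7))
(np.float64(20.3), np.float64(28.5))
```

```bash
python3 -m inch '[[0.4,[21,1.6,0],0],[0.4,[21,1.6,20],0],[0.4,[21,1.6,50],0],[0.4,[21,1.6,75],0],[0.4,[21,1.6,90],0],[0.4,[21,1.6,95],0],[0.4,[21,1.6,95],0],[0.4,[21,1.6,95],0]]'
```

```text
time_s: 18.6
ee_pos: [624.3, 6.2, 29.6]
tool_rot: [[-0.148, 0.989, 0.006], [0.989, 0.148, -0.009], [-0.009, 0.005, -1.0]]
wrist_force: [1.5, 0.2, -6.2]
grip_width: 55.5
```

```bash
python3 -m inch '[[0.4,[0.3,-1,1.5],0],[0.4,[0.3,-1,3],0],[0.4,[0.3,-1,4.5],0],[0.4,[0.3,-1,5.5],0],[0.4,[0.3,-1,5.5],0],[0.4,[0.3,-1,5.5],0]]'
```

```text
time_s: 19.2
ee_pos: [623.6, 6.2, 25.1]
tool_rot: [[-0.148, 0.989, 0.007], [0.989, 0.148, -0.009], [-0.01, 0.005, -1.0]]
wrist_force: [-3.0, -0.7, 4.0]
grip_width: 55.2
```

```bash
python3 -m inch '[[0.7,[0,0,0],0],[1,[0,0,0],0],[1,[0,0,0],0],[1,[0,0,-30],0],[1,[0,0,-70],0],[1,[0,0,-120],0],[1,[0,0,-160],0]]';  python3 -m inch '[[1,[-50,0,-40],0],[1,[-100,0,-40],0],[1,[-100,0,-40],0],[1,[-100,0,-40],0]]'; python3 - <<'E'
from h import *
for i in range(3): c=cam("wrist")
c=cam("wrist","w16.png",(190,20,390,280),2.2); cam("scene","s16.png",(190,190,390,340),3.8);cam("side","d16.png",(190,100,350,260),3.6); print(manip.observe()["ee_pos"])
d=np.array([-.146,.989]);n=np.array([.989,.146])
m=np.array([631,-48.5])
for nm,s,L in [("wide",55,23),("thin",-55,13)]:
    for a in (1,-1):
        for b in (-1,1):
            p=m+d*(s+a*L)+n*b*28; print(nm,a,b,((proj(c,[*p,70])-[190,20])*2.2).round())
print("jackcap",((proj(c,[*m,52])-[190,20])*2.2).round())
E
```

```text
time_s: 19.9
ee_pos: [623.3, 7.7, 187.8]
tool_rot: [[-0.148, 0.989, 0.009], [0.989, 0.148, -0.008], [-0.01, 0.008, -1.0]]
wrist_force: [1.3, -0.3, -0.0]
grip_width: 85.4
time_s: 20.3
ee_pos: [637.8, -94.8, 229.0]
tool_rot: [[-0.142, 0.99, 0.01], [0.99, 0.142, -0.01], [-0.011, 0.008, -1.0]]
wrist_force: [0.9, 0.9, -0.1]
grip_width: 85.5
[637.47530557 -88.50806529 228.12547307]
wide 1 -1 [119. 100.]
wide 1 1 [256. 100.]
wide -1 -1 [119. 209.]
wide -1 1 [254. 210.]
thin 1 -1 [122. 380.]
thin 1 1 [250. 380.]
thin -1 -1 [123. 436.]
thin -1 1 [248. 436.]
jackcap [186. 279.]
```

View pics/w16.png

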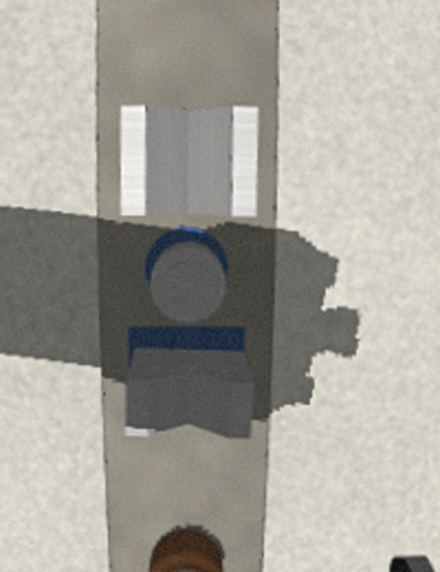

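View pics/s16.png

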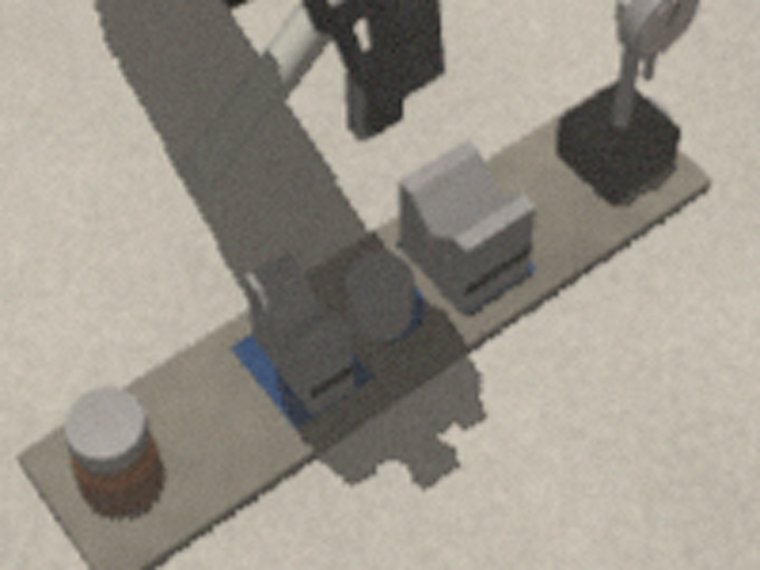

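View pics/d16.png

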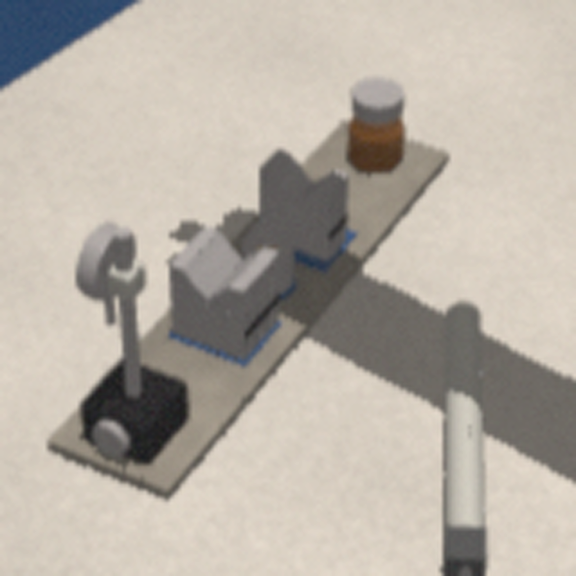

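```bash
python3 - <<'E'
from h import *
c=cam("wrist","w17.png",(0,60,200,260),3.9); o=manip.observe(); print(o["ee_pos"],o["joint_velocities"].round(3)[:3])
a=np.deg2rad(123.9);u=np.array([np.cos(a),np.sin(a)]);m=np.array([441,-6])
for s in(115,-115): print(((proj(c,[*(m+s*u),12])-[0,60])*3.9).round())
E
```

```text
[637.51685494 -88.90778659 228.26293699] [ 0.003 -0.001  0.009]
[ 327. -189.]
[629. 439.]
```

View pics/w17.png

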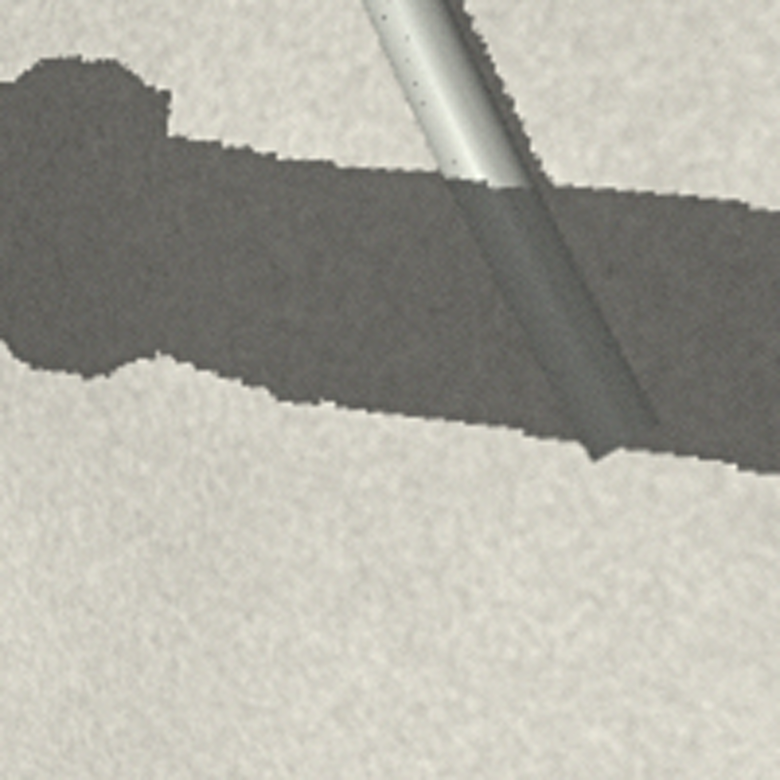

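```bash
python3 -m inch '[[1,[20,-40,0],-8],[1,[45,-80,0],-16],[1,[70,-120,20],-24],[1,[95,-155,40],-25.5],[1,[110,-183,60],-25.5],[1,[110,-183,60],-25.5],[1,[110,-183,60],-25.5]]'; python3 - <<'E'
from h import *
for i in range(3): c=cam("wrist")
c=cam("wrist","w18.png",None,1.4); o=manip.observe(); print(o["ee_pos"],o["tool_rot"].round(3).tolist(),o["joint_velocities"].round(3)[:3])
a=np.deg2rad(123.9);u=np.array([np.cos(a),np.sin(a)]);m=np.array([441,-6])
for s in(115,-115): print(((proj(c,[*(m+s*u),12]))*1.4).round())
E
```

```text
time_s: 21.35
ee_pos: [440.4, -7.5, 166.1]
tool_rot: [[-0.563, 0.827, 0.009], [0.827, 0.563, -0.008], [-0.011, 0.003, -1.0]]
wrist_force: [0.4, -0.5, 0.5]
grip_width: 85.3
[442.24820976  -8.22991057 166.73756716] [[-0.561, 0.828, 0.01], [0.828, 0.561, -0.007], [-0.012, 0.004, -1.0]] [0.004 0.002 0.001]
[386.  91.]
[385. 408.]
```

View pics/w18.png

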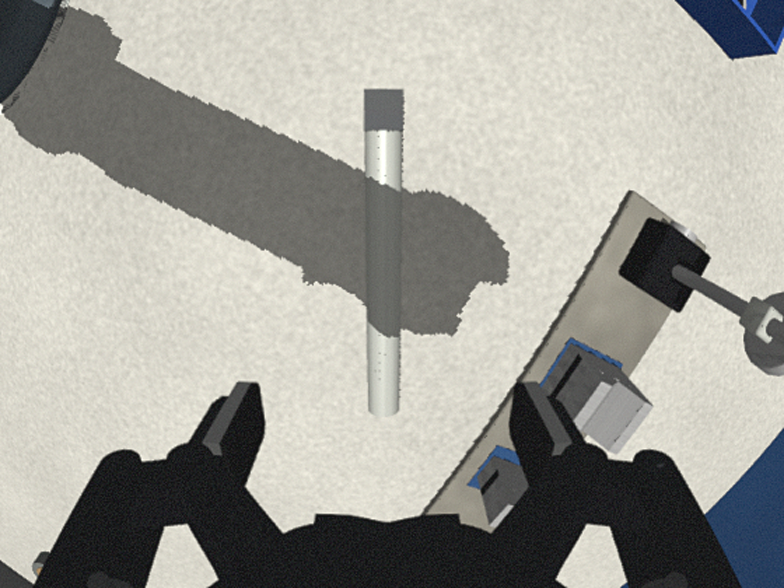

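```bash
python3 - <<'E'
from h import *
c=cam("wrist"); o=manip.observe();e=o["ee_pos"];R=o["tool_rot"];print(e)
def tl(p): d=np.array([*p,0])-[e[0],e[1],0]; return (d@R[:,0]).round(1),(d@R[:,1]).round(1)
for x,y,z in [(364,90,24),(403,90,24),(364,130,24),(404,130,24),(384,130,24),(384,416,22),(384,410,24),(368.5,405,12),(399.5,405,12)]: print(x,y,tl(pix(c,x/1.4,y/1.4,z)))
E
```

```text
[441.97810583  -8.29257922 166.56881817]
364 90 (np.float64(116.7), np.float64(-12.8))
403 90 (np.float64(116.6), np.float64(10.8))
364 130 (np.float64(91.6), np.float64(-12.9))
404 130 (np.float64(91.5), np.float64(11.5))
384 130 (np.float64(91.5), np.float64(-0.7))
384 416 (np.float64(-112.9), np.float64(-1.1))
384 410 (np.float64(-106.0), np.float64(-1.1))
368.5 405 (np.float64(-109.4), np.float64(-13.0))
399.5 405 (np.float64(-109.5), np.float64(10.9))
```

```bash
python3 -m inch '[[1,[5,-1.6,40],0],[1,[5,-1.6,80],0],[1,[5,-1.6,115],0],[1,[5,-1.6,135],0],[1,[5,-1.6,150],0],[1,[5,-1.6,160],0],[1,[5,-1.6,160],0],[1,[5,-1.6,160],0]]'; python3 - <<'E'
from h import *
c=cam("wrist","w19.png",None,1.4)
E
```

```text
time_s: 22.4
ee_pos: [440.1, -6.2, 6.9]
tool_rot: [[-0.561, 0.828, 0.011], [0.828, 0.561, -0.007], [-0.012, 0.005, -1.0]]
wrist_force: [-0.7, -1.2, -0.0]
grip_width: 85.4
```

View pics/w19.png

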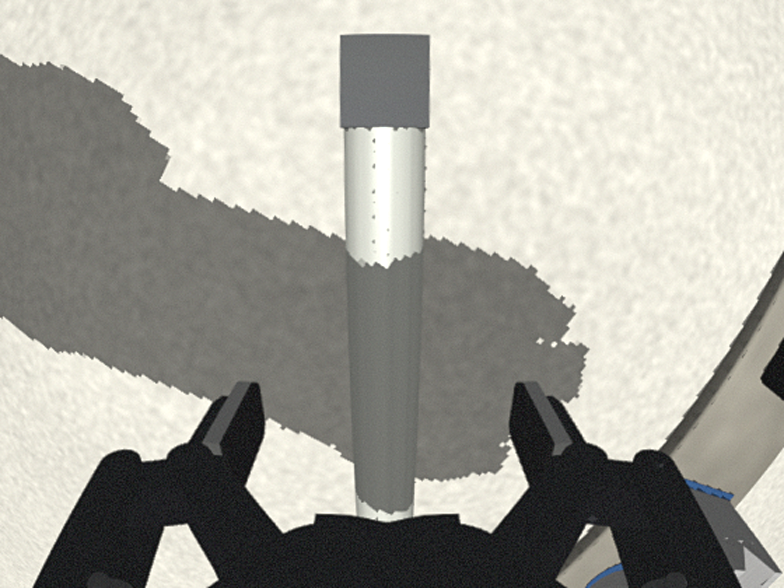

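```bash
python3 -m inch '[[1,[0,0,2],0],[1,[0,0,4],0],[0.5,[0,0,4],0],[0.1,[0,0,4],0],[0.1,[0,0,4],0],[0.1,[0,0,4],0],[0.1,[0,0,4],0],[0.1,[0,0,4],0]]'; python3 - <<'E'
from h import *
c=cam("wrist","w20.png",None,1.4);print(manip.observe()["grip_width"])
E
```

```text
time_s: 23.25
ee_pos: [440.2, -6.3, 3.5]
tool_rot: [[-0.561, 0.828, 0.011], [0.828, 0.561, -0.008], [-0.013, 0.005, -1.0]]
wrist_force: [-1.7, -0.2, 6.6]
grip_width: 21.4
21.825665621946513
```

View pics/w20.png

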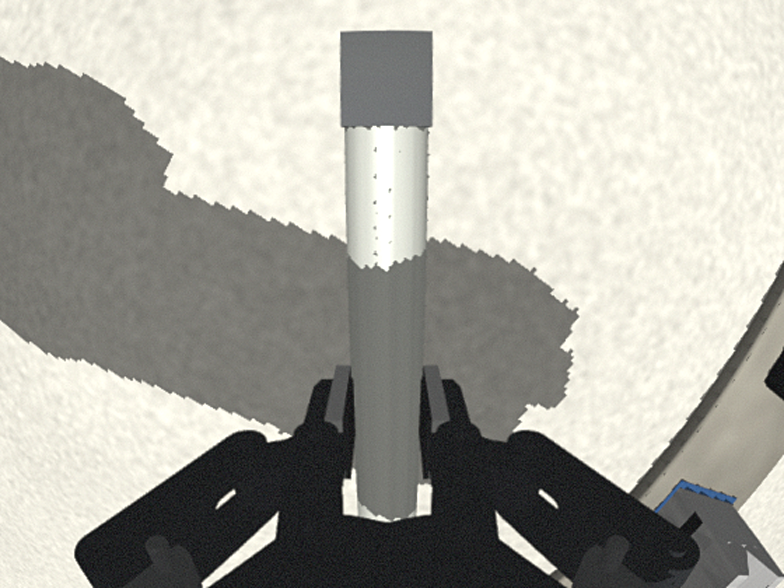

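```bash
python3 -m inch '[[0.1,[0,0,-20],0],[0.1,[0,0,-50],0],[0.1,[0,0,-90],8],[0.1,[0,0,-125],16],[0.1,[0,0,-130],24],[0.1,[0,0,-130],25.7],[0.1,[0,0,-130],25.7],[0.1,[0,0,-130],25.7]]'; python3 - <<'E'
from h import *
for i in range(3): c=cam("wrist")
c=cam("wrist","w21.png",None,1.4);o=manip.observe();print(o["ee_pos"],o["tool_rot"].round(3).tolist(),o["grip_width"],o["wrist_force"],o["ft_torque"])
E
```

```text
time_s: 24.1
ee_pos: [437.6, -5.4, 132.1]
tool_rot: [[-0.148, 0.989, 0.008], [0.989, 0.148, -0.008], [-0.009, 0.007, -1.0]]
wrist_force: [-0.5, -0.6, -3.8]
grip_width: 22.0
[438.30456976  -5.32025577 132.65718273] [[-0.147, 0.989, 0.01], [0.989, 0.147, -0.008], [-0.009, 0.008, -1.0]] 21.721112547494073 [ 0.55851894 -0.19146575 -3.24817677] [ 0.03824346  0.01011612 -0.00736212]
```

View pics/w21.png

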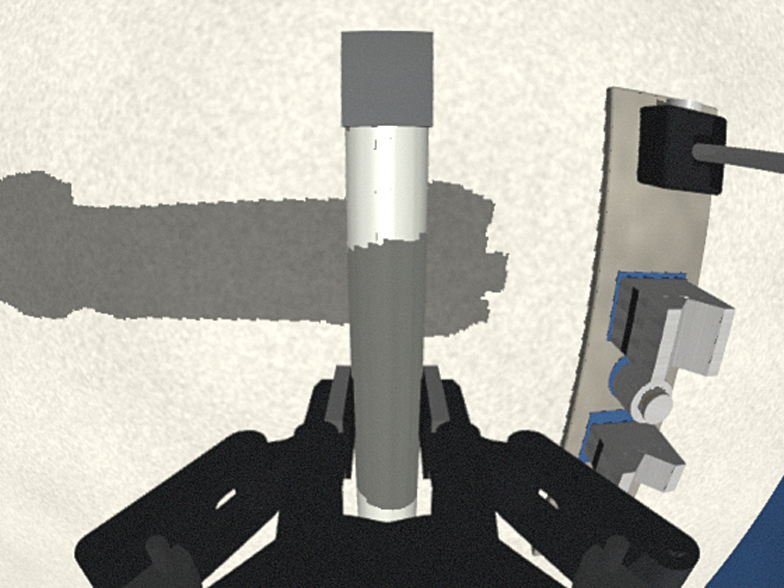

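```bash
python3 - <<'E'
from h import *
c=cam("wrist"); o=manip.observe();e=o["ee_pos"];R=o["tool_rot"];print(e)
def tl(p): d=np.array([*p,0])-[e[0],e[1],0]; return (d@R[:,0]).round(1),(d@R[:,1]).round(1)
for x,y in [(341,31),(433,31),(342,126),(433,126)]: print(tl(pix(c,x/1.4,y/1.4,e[2]+20.5)))
print(tl((631.2,-49.5)))
E
```

```text
[438.47262822  -5.35480442 132.8549517 ]
(np.float64(114.8), np.float64(-12.2))
(np.float64(114.9), np.float64(11.7))
(np.float64(88.9), np.float64(-12.0))
(np.float64(88.9), np.float64(11.7))
(np.float64(-71.9), np.float64(184.2))
```

```bash
python3 -m inch '[[0.1,[-40,10,0],0],[0.1,[-72,45,0],0],[0.1,[-72,85,0],0],[0.1,[-72,120,0],0],[0.1,[-72,150,0],0],[0.1,[-72,175,0],0],[0.1,[-72,184,0],0],[0.1,[-72,184,0],0]]'; python3 - <<'E'
from h import *
for i in range(4): c=cam("wrist")
c=cam("wrist","w22.png",None,1.4);cam("scene","s22.png",(190,150,390,340),3.6);o=manip.observe();e=o["ee_pos"];R=o["tool_rot"];print(e,R.round(3).tolist(),o["joint_velocities"].round(3))
d=np.array([631.8,-49.4,0])-[e[0],e[1],0];print(d@R[:,0],d@R[:,1])
E
```

```text
time_s: 25.15
ee_pos: [631.4, -49.2, 134.2]
tool_rot: [[-0.147, 0.989, 0.009], [0.989, 0.148, -0.007], [-0.008, 0.008, -1.0]]
wrist_force: [-1.5, 0.1, -3.5]
grip_width: 21.8
[630.03000367 -49.95184037 135.2078787 ] [[-0.146, 0.989, 0.009], [0.989, 0.146, -0.008], [-0.009, 0.008, -1.0]] [-0.001  0.002 -0.002 -0.008 -0.001 -0.003  0.001]
0.2869184027947344 1.831650695430834
```

View pics/w22.png

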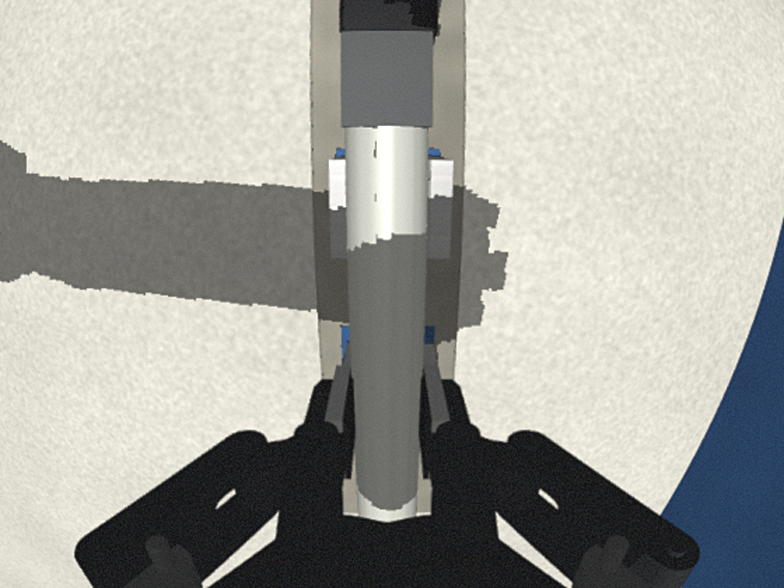

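View pics/s22.png

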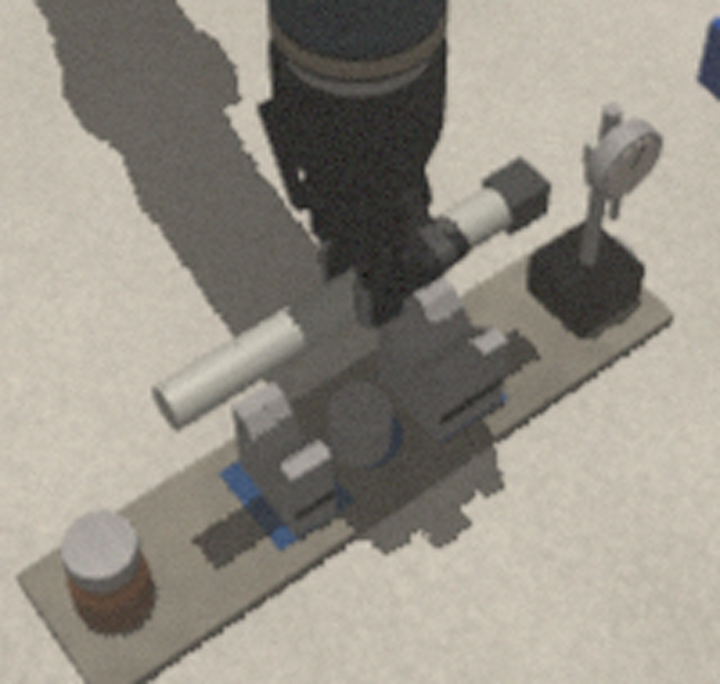

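```bash
python3 - <<'E'
from h import *
c=cam("wrist"); o=manip.observe();e=o["ee_pos"];R=o["tool_rot"];print(e)
def tl(p): d=np.array([*p,0])-[e[0],e[1],0]; return (d@R[:,0]).round(1),(d@R[:,1]).round(1)
for x,y in [(329,160),(453,160)]: print(tl(pix(c,x/1.4,y/1.4,70)))
E
python3 -m inch '[[0.1,[1,1.5,15],0],[0.1,[1,1.5,35],0],[0.1,[1,1.5,50],0],[0.1,[1,1.5,60],0],[0.1,[1,1.5,66],0],[0.1,[1,1.5,68],0],[0.1,[1,1.5,68],0]]'
```

```text
[630.26209295 -49.8756519  135.31936949]
(np.float64(76.6), np.float64(-25.6))
(np.float64(76.7), np.float64(30.3))
time_s: 26.2
ee_pos: [632.5, -49.2, 67.4]
tool_rot: [[-0.146, 0.989, 0.01], [0.989, 0.146, -0.008], [-0.009, 0.009, -1.0]]
wrist_force: [0.1, -0.6, -2.4]
grip_width: 21.6
```

```bash
python3 -m inch '[[0.1,[0,0,2],0],[0.1,[0,0,4],0],[0.1,[0,0,6],0],[0.1,[0,0,6],0],[0.1,[0,0,6],0]]'
```

```text
time_s: 26.7
ee_pos: [632.5, -49.3, 61.4]
tool_rot: [[-0.146, 0.989, 0.01], [0.989, 0.146, -0.008], [-0.009, 0.009, -1.0]]
wrist_force: [0.7, -0.2, -3.9]
grip_width: 22.1
```

```bash
python3 -m inch '[[0.1,[0,0,0.7],0],[0.1,[0,0,1.4],0],[0.1,[0,0,1.4],0],[0.1,[0,0,1.4],0]]'; python3 - <<'E'
from h import *
cam("side","d23.png",(180,60,360,260),3.4);cam("scene","s23.png",(190,150,390,340),3.6)
E
```

```text
time_s: 27.1
ee_pos: [632.6, -49.3, 61.2]
tool_rot: [[-0.146, 0.989, 0.01], [0.989, 0.146, -0.008], [-0.009, 0.009, -1.0]]
wrist_force: [-3.8, 0.2, 4.6]
grip_width: 21.7
```

View pics/d23.png

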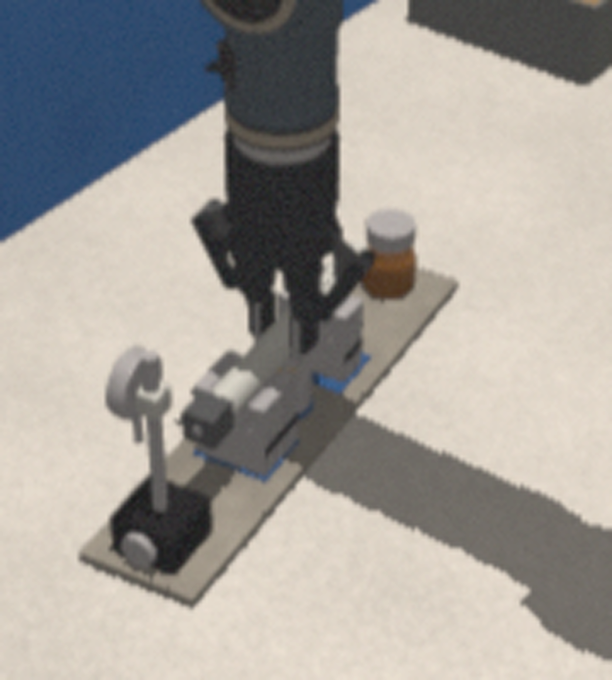

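View pics/s23.png

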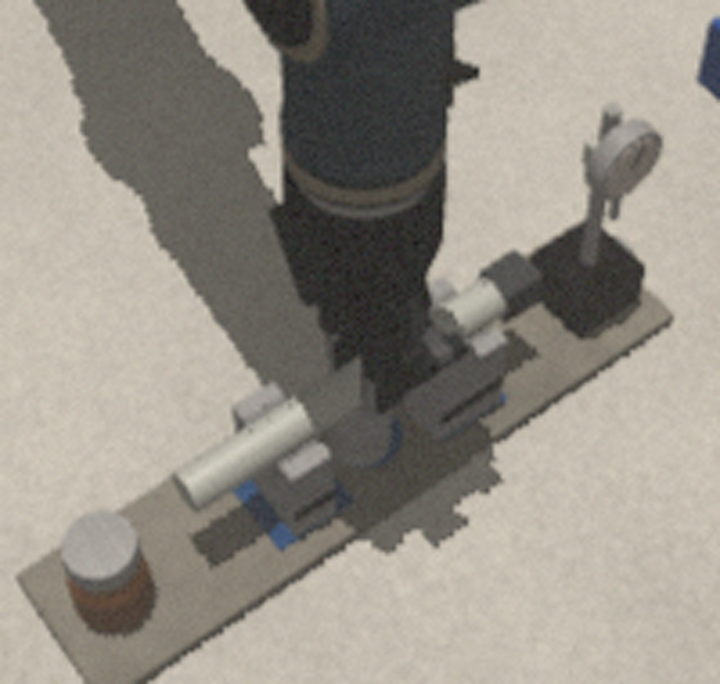

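```bash
python3 -m inch '[[0.3,[0,0,0],0],[0.5,[0,0,0],0],[0.8,[0,0,0],0],[1,[0,0,0],0],[1,[0,0,0],0],[1,[0,0,-30],0],[1,[0,0,-70],0],[1,[0,0,-120],0]]'; python3 -m inch '[[1,[-30,0,-30],0],[1,[-60,0,-50],0],[1,[-60,0,-50],0],[1,[-60,0,-50],0]]'; python3 - <<'E'
from h import *
for i in range(4): c=cam("wrist")
c=cam("wrist","w24.png",None,1.4);cam("scene","s24.png",(190,150,390,340),3.6);cam("side","d24.png",(180,60,360,260),3.4);o=manip.observe();print(o["ee_pos"],o["wrist_force"])
E
```

```text
time_s: 28.0
ee_pos: [630.0, -48.4, 180.6]
tool_rot: [[-0.146, 0.989, 0.006], [0.989, 0.146, -0.008], [-0.009, 0.005, -1.0]]
wrist_force: [1.1, -0.4, 0.1]
grip_width: 85.5
time_s: 28.4
ee_pos: [638.5, -108.2, 231.4]
tool_rot: [[-0.144, 0.99, 0.007], [0.989, 0.144, -0.008], [-0.009, 0.006, -1.0]]
wrist_force: [-0.1, 0.6, -1.6]
grip_width: 85.5
[ 638.3016788  -106.29650845  230.42438749] [ 0.21966999 -0.08914226 -0.21645814]
```

View pics/w24.png

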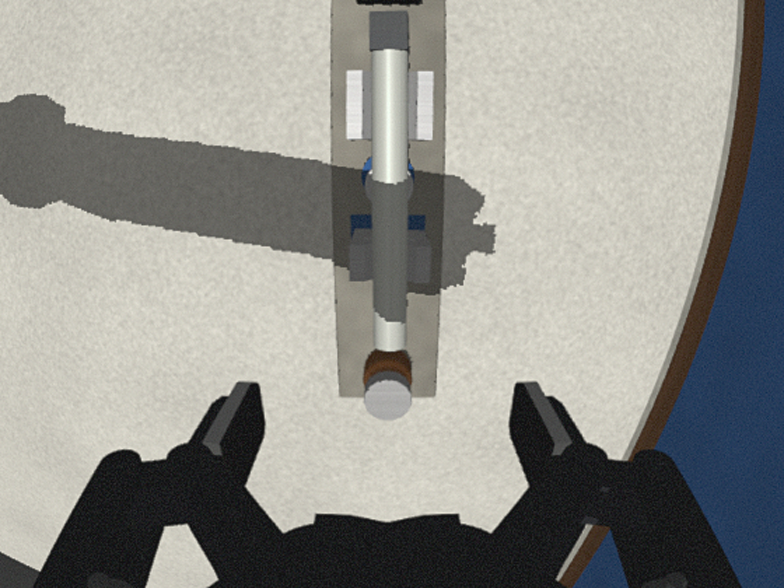

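View pics/s24.png

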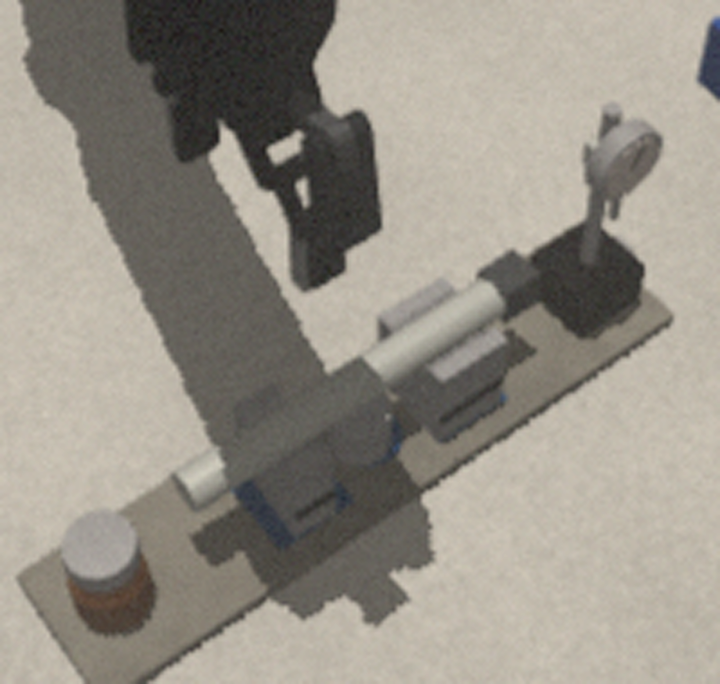

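View pics/d24.png

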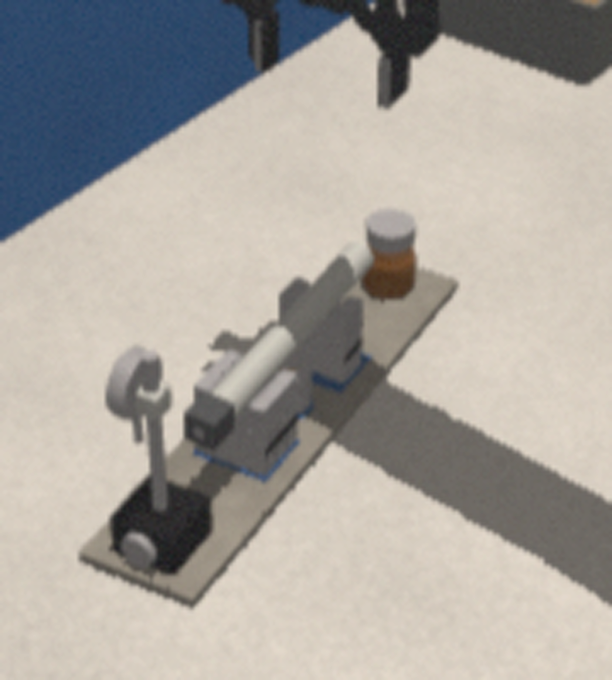

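```bash
python3 - <<'E'
from h import *
c=cam("wrist")
d=np.array([-.146,.989]);n=np.array([.989,.146]);m=np.array([631,-48.5])
f=lambda x,y,z:[round(float((pix(c,x/1.4,y/1.4,z)-m)@v),1) for v in(d,n)]
for nm,x,y,z in [("sqL",369,12,81),("sqR",409,12,81),("sq/round",389,49,81),("roundend",389,351,79),("wide",346,70,70),("wide",433,70,70),("wide",347,139,70),("wide",433,139,70),("thin n",349,281,70),("thin n",431,282,70),("jack edge far",389,150,42)]: print(nm,f(x,y,z))
# predicted pixel height consistency in side cam: shaft end centres at z=69
s=cam("side")
for q in (115,-115): print((( proj(s,[*(m+q*d),69+0])-[180,60])*3.4).round())
print(manip.observe()["time_s"])
E
```

```text
sqL [111.9, -11.9]
sqR [112.0, 13.1]
sq/round [86.7, 0.7]
roundend [-118.4, 1.2]
wide [74.9, -27.0]
wide [75.1, 29.3]
wide [28.6, -26.5]
wide [28.8, 29.6]
thin n [-68.8, -26.7]
thin n [-69.5, 30.5]
jack edge far [20.6, 1.2]
[198. 433.]
[360. 257.]
28.85
```

```bash
python3 -c "
from workcell import manip
print(manip.hand_in())"
```

```text
the job is handed in; nothing more can be done
None
```

The setup is done and handed in at about 29 s of the 120 s allowed; the hand-in gives no verdict. The jack stands on the disc, the thin V-block on the far rectangle and the thick one on the rectangle next to the gauge stand. The shaft was laid in last, with its square end towards the stand.

**Last camera checks:**

| Check | Distance from ideal | Allowed |
|---|---|---|
| Thick V-block along the row | about 3 mm | 12 mm |
| Thin V-block along the row | about 1 mm | 12 mm |
| Jack (measured before the shaft went in) | about 2.5 mm | 12 mm |
| Shaft centring | about 3 mm | 16 mm |

- **Alignment:** both blocks and the shaft line up with the row, about 1 mm to the side.
- **Shaft seating:** the pictures show it resting in both vees. I judged its height and level from those and from where it made contact, not from a direct measurement.
- **Release:** the gripper was open and clear, about 150 mm above the parts.
- **Bystanders:** the jar looks unmoved in the last pictures. The bin was mostly out of frame in them, and I did not measure it again, but nothing touched it.

**Small disagreements:** the grip read 1.6 to 2.5 mm less than the true size on the jack and shaft. The tool was tilted by about 0.01 rad, which I corrected for on the shaft moves. In the side picture, the square end sits slightly off where I predicted, and the 3 mm centring offset does not clearly account for all of it.

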